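Stack the tub, empty the tins of gingerbread bites into it and put on its lid

TASK

Put the gingerbread bites away for the day: first stack the open white tub on the closed storage box, with all four of its feet down in the recesses at the corners of the box's lid. Then tip out every tin that has bites in it into the tub, and stand it back upright on the cork mat. Last, close the tub with its blue lid, fully down on the rim, and leave the ribbon spool, the scissors and the marker where they lie.

Things in the scene. Friction and masses are not known exactly. Their poses are not given: they have to be found in the camera images.
- base_top (a point): closed white storage box with a blue lid, fixed to the table. Lid 170 (x) by 140 (y) mm, upper face 52 mm above the table; at its corners four square recesses, 24 mm wide, 5 mm deep, centred at x = +-66, y = +-51 mm, take the tub's feet. Point: centre of the lid's upper face
- tub_mid (a point): open white tub, 160 (x) by 130 (y) mm, rim 73 mm above its feet's undersides, walls 4 mm, inner floor at 13 mm, 0.22 kg, starts empty. Four tapered grey feet, 16 mm across, 9 mm high, at x = +-66, y = +-51 mm, fit the box's recesses with 4 mm to spare all round, either way round; seated, this point is 31 mm above base_top. Point: centre, 36 mm above the feet's undersides
- tub_divider (a point): wall across the middle of the tub along the tub's y, 10 mm thick in x, from wall to wall; grip the tub here from above, closing along x. It parts two compartments, each 71 (x) by 122 (y) mm. Point: middle of its top edge, 62 mm above the undersides of the tub's feet, 11 mm below the rim
- lid_grip (a point): blue lid of the tub, plate 170 (x) by 140 (y) by 5 mm, with a grip bar on top along y, 14 mm thick (x), 80 mm long, 28 mm high. A lip 7 mm deep under the plate fits inside the tub's rim with 4 mm to spare all round, either way round. 0.12 kg. Point: centre of the bar, 12 mm below its top, 28 mm above the lip's underside; with the lid on it is 58 mm above tub_mid
- mat_mid (a point): thin cork mat, 400 (x) by 200 (y) by 4 mm, fixed to the table, on which the tins stand. Point: centre of its upper face
- tin_a_mid (a point): open aluminium pouring tin, 84 mm high, walls 3 mm, 0.16 kg, upright on the mat with 0, 1 or 2 bites in it. Side walls (own +-y) flat, parallel, 54 mm apart outside: grip here. Foot 76 mm long in x. Back wall (-x, paper label) upright; front wall (+x) leans out 15 degrees up to the pouring lip, 58 mm ahead at 81 mm height, facing left (+y) at the start. Point: centre, 42 mm above the foot
- tin_b_mid (a point): open aluminium pouring tin, 84 mm high, walls 3 mm, 0.16 kg, upright on the mat with 0, 1 or 2 bites in it. Side walls (own +-y) flat, parallel, 54 mm apart outside: grip here. Foot 76 mm long in x. Back wall (-x, paper label) upright; front wall (+x) leans out 15 degrees up to the pouring lip, 58 mm ahead at 81 mm height, facing left (+y) at the start. Point: centre, 42 mm above the foot
- tin_c_mid (a point): open aluminium pouring tin, 84 mm high, walls 3 mm, 0.16 kg, upright on the mat with 0, 1 or 2 bites in it. Side walls (own +-y) flat, parallel, 54 mm apart outside: grip here. Foot 76 mm long in x. Back wall (-x, paper label) upright; front wall (+x) leans out 15 degrees up to the pouring lip, 58 mm ahead at 81 mm height, facing left (+y) at the start. Point: centre, 42 mm above the foot
- bite1_mid (a point): iced gingerbread bite, round, 33 mm across and 24 mm high (the icing a little more), 35 g, hard and slippery (friction 0.3). Up to two lie side by side in a tin at the start; some may be absent. The point is its centre
- bite2_mid (a point): iced gingerbread bite, round, 33 mm across and 24 mm high (the icing a little more), 35 g, hard and slippery (friction 0.3). Up to two lie side by side in a tin at the start; some may be absent. The point is its centre
- bite3_mid (a point): iced gingerbread bite, round, 33 mm across and 24 mm high (the icing a little more), 35 g, hard and slippery (friction 0.3). Up to two lie side by side in a tin at the start; some may be absent. The point is its centre
- bite4_mid (a point): iced gingerbread bite, round, 33 mm across and 24 mm high (the icing a little more), 35 g, hard and slippery (friction 0.3). Up to two lie side by side in a tin at the start; some may be absent. The point is its centre
- bite5_mid (a point): iced gingerbread bite, round, 33 mm across and 24 mm high (the icing a little more), 35 g, hard and slippery (friction 0.3). Up to two lie side by side in a tin at the start; some may be absent. The point is its centre
- bite6_mid (a point): iced gingerbread bite, round, 33 mm across and 24 mm high (the icing a little more), 35 g, hard and slippery (friction 0.3). Up to two lie side by side in a tin at the start; some may be absent. The point is its centre
- scissors_1: red-handled scissors, 199 mm long, lying on the table; a bystander. Origin at its underside
- spool_1: spool of red ribbon, 72 mm across, with a loose tail, lying on the table; a bystander. Origin at its underside
- marker_1: white marker pen with a black cap, 135 mm long, lying on the table; a bystander. Origin at its underside
Things that resemble listed ones, but are neither listed nor needed, are in the scene too. Leave any green or turquoise look-alike of the part that bears tin_c_mid alone.

How it is judged:
By the outcome, as a careful person would: the job done as asked, in the order asked, and still so for the second after the job is handed in, with the robot touching nothing.
Of bite1, bite2, bite3, bite4, bite5, bite6 only 4 to 6 are there at a start; the rules pass over those that are not, and their reading is None.
At some moment in a run one of tub_lid, tin_a, tin_b, tin_c may be knocked a few centimetres aside while the robot is not near it.
It also fails if it takes over 200 s, if anything falls off the work surface, if the arm or the gripper's body presses on something with over 40 N, if the wrist force passes 120 N, or if a joint passes its speed limit or range.

ROBOT

A 6-joint arm with a two-finger parallel gripper is mounted at the origin on a cart in front of the work surface, level with it; the furniture and walls round the work are solid. World frame = base frame: x ahead of the robot, y to its left, z up, the work surface at z = 0. Lengths are in m, angles in rad, forces in N, time in s.
With the tool pointing down it reaches from about 0.35 to 0.775 m from the base axis. Payload 7.3 kg.
Tool frame: the origin (TCP) lies at the very end of the fingers, on their centre line; the grasp point (between the pads) lies grip_point_offset behind it (grip_point_offset is the distance from the TCP to the grasp point, in m); z points along the fingers, y is the direction in which the jaws open and shut (so a half turn about z gives the same grasp; the last joint's range is limited). The gripper opens to 92 mm and grips with 3 to 60 N. Pads are 19 mm wide; open, the fingers measure 130 mm over their backs; the gripper's body (75 mm by 190 mm) begins 47 mm behind the grasp point.
Start: joints at [1.144, 0.342, 1.524, -0, 1.275, -0.146], TCP at [0.145, 0.504, 0.227] pointing down, gripper open.
Joint ranges: [-2.53, 2.53], [-0.77, 2.02], [0.04, 2.7], [-1, 4.14], [0.28, 2.66], [-3.11, 3.11]. Speed limits (rad/s): [2.57, 2.57, 3.14, 3.14, 3.14, 3.14].

INTERFACE

Orientations are given as [roll, pitch, yaw] about the fixed x, y, z axes, in that order (R = Rz(yaw) Ry(pitch) Rx(roll)).
In Python, from cell import * gives the robot as it stands.
- The arm moves only by the shell command python3 -m inch 'ROWS' [OPENING] [FORCE]. ROWS is JSON, a list that holds one entry, the list of rows, each a list of 4 numbers: the shift along the tool's x, y, z in mm, then the turn about the tool's z in rad. In form: [[[x, y, z, roll], ...]]. A call has 1 to 10 rows; each row shifts and turns the commanded pose from where the row before left it, along the tool's axes as they then stand; what a row does not reach is not made up. A row lasts 1/8 s, in which the tool goes at most 62.5 mm and 10.7 degrees, less where a joint would pass 70% of its speed; a pose out of reach is approached as far as the arm can. A call with a gripper value outside its range is refused whole. OPENING is the closure, from -1 (fully open) to 1 (shut), set as the call begins (- or left out, the last holds). The fingers move at their own pace and stop on an object; FORCE is the grip in N (left out, the last holds). Time passes only in rows, so rows that do not move let the fingers close. It gives the time, the measured TCP pose, the force and the opening at its end, in the units of the state.
- observe(): the state, without advancing time (a new reading comes with each control period).
- read_camera(name): name is "scene" or "side" or "wrist"; returns a dict with "img" (400x640x3 uint8, blue, green, red), "fx", "fy", "cx", "cy" (pixels), "eye" and "rotation" of the camera in the world; the wrist camera has in their place "T_tool_cam" (4x4, takes a point from camera to tool coordinates, whose origin is the TCP and whose axes are the flange's). Camera axes: x right, y down, z forward; pixel columns grow to the right and rows downward; lengths in m; the calibration is good to about 2 mm. The wrist camera is an equidistant fisheye: a pixel r from the principal point sees the ray r / f radians off the axis. A picture is of the moment at which its call begins: read the wrist's pose just before it. There is no depth.
- hand_in(): hands the job in, once; it reports no verdict.
Trained networks look in the newest picture that a camera, given by its name, has taken for a name from the list of things; names that differ only in an ending like _2 or _b are one class to them, and where a whole thing is asked for, a point or a joint stands for the part that bears it (a point fixed in the world has none). Each returns a list of dicts, best first, with "conf" (0 to 1); they miss things now and then, are a little off and sometimes report something else, mostly with a low value. They report only what shows in the picture. A call takes as long as a camera call. They do not tell look-alikes from the thing itself.
- boxes_of(camera, label): "at" ([row, column] in pixels, amid what is visible of it).
- place_of(camera, label): "at" ([row, column] in pixels: a listed point, or the origin of a listed thing).
The state is a dict: "time": time; "qpos": joint angles; "qvel": joint speeds; "joint_efforts": joint torques, N m; "tool_pos": TCP position; "tool_rot": TCP orientation; "contact_force": force on the tool from outside, world axes, zero at the start; "torque": the same for the moment, N m; "opening": finger opening in m.
Only numpy, scipy, OpenCV 4.12 (cv2) and the standard library are available. Lean on these libraries where they do the work, as an engineer would, in place of code of your own. Each camera call takes 0.05 s, during which the arm holds its last target. There are 200 camera calls.

## Working session

There is one attempt and no reset: what is moved stays moved. The work goes in short steps, Python scripts to look and compute and a shell command to move; the robot and the scene stay as the last step left them, time stands still between calls to the robot, and variables do not carry over. Pictures are saved under pics/ and viewed, about 12 in all and at most 16, crops included, and the job is handed in when it is done.

```bash
ls; mkdir -p pics; cat > h.py <<'E'
from cell import *
import cv2, numpy as np
from scipy.spatial.transform import Rotation as R
def ray(cam,c,at):
    v,u=at
    if 'eye' in c:
        d=np.array([(u-c['cx'])/c['fx'],(v-c['cy'])/c['fy'],1.]); return np.array(c['eye']),np.array(c['rotation']).reshape(3,3)@d
def wray(c,s,at):
    v,u=at; x=(u-c['cx'])/c['fx'];y=(v-c['cy'])/c['fy'];r=np.hypot(x,y)+1e-9
    d=np.array([np.sin(r)*x/r,np.sin(r)*y/r,np.cos(r)]);T=np.array(c['T_tool_cam'])
    Rt=R.from_euler('xyz',s['tool_rot']).as_matrix()
    return Rt@T[:3,3]+s['tool_pos'],Rt@T[:3,:3]@d
def atz(o,d,z): return o+d*(z-o[2])/d[2]
def tri(rs):
    A=0;b=0
    for o,d in rs:
        d=d/np.linalg.norm(d);P=np.eye(3)-np.outer(d,d);A=A+P;b=b+P@o
    return np.linalg.solve(A,b)
def look(cam):
    s=observe();c=read_camera(cam);return s,c
def rr(cam,s,c,at): return wray(c,s,at) if cam=='wrist' else ray(cam,c,at)
E
python3 - <<'E'
from h import *
s=observe();print(s)
Z=dict(base_top=.052,tub_mid=.036,tub_divider=.062,lid_grip=.028,mat_mid=.004,tin_a_mid=.046,bite1_mid=.02,scissors_1=0,spool_1=0,marker_1=0)
for cam in ['scene','side','wrist']:
    s,c=look(cam);cv2.imwrite(f'pics/{cam}0.png',c['img']);print(cam,c['fx'],c.get('eye'))
    for l,z in Z.items():
        for d in place_of(cam,l)[:7]:
            if d['conf']>.2: print(l,round(d['conf'],2),np.round(d['at']),atz(*rr(cam,s,c,d['at']),z).round(3))
E
```

```text
pics
{'time': 0.0, 'qpos': array([ 1.14400937e+00,  3.42700722e-01,  1.52500152e+00, -3.32596442e-05,
        1.27540460e+00, -1.45966272e-01]), 'qvel': array([-0.00084299, -0.00145473,  0.00045879,  0.00011061, -0.00019673,
        0.00100065]), 'joint_efforts': array([-4.55411719e-04, -4.31239843e+01, -2.44222444e+01,  7.18205888e-02,
        5.58702531e-02, -1.42366421e-04]), 'tool_pos': array([0.14530326, 0.50407165, 0.2260618 ]), 'tool_rot': array([-3.14008994e+00, -1.88769883e-04,  2.86078153e+00]), 'contact_force': array([ 0.3686143 ,  0.17083903, -0.40591502]), 'torque': array([ 0.00400517, -0.02291002, -0.03182279]), 'opening': 0.0919365714835356}
scene 367.742494951399 [-0.29974374 -0.58193235  0.99745466]Traceback (most recent call last):
  File "<stdin>", line 8, in <module>
  File "h.py", line 21, in rr
    def rr(cam,s,c,at): return wray(c,s,at) if cam=='wrist' else ray(cam,c,at)
                                                                 ~~~^^^^^^^^^^
  File "h.py", line 7, in ray
    d=np.array([(u-c['cx'])/c['fx'],(v-c['cy'])/c['fy'],1.]); return np.array(c['eye']),np.array(c['rotation']).reshape(3,3)@d
                                                                                        ~~~~~~~~~~~~~~~~~~~~~~~~~~~~~~~^^^^^
ValueError: cannot reshape array of size 3 into shape (3,3)
```

Rotation is presumably rpy.

```bash
sed -i "s/np.array(c\['rotation'\]).reshape(3,3)/R.from_euler('xyz',c['rotation']).as_matrix()/" h.py
cat > m.py <<'E'
from h import *
import sys
tag=sys.argv[1]
print('grip off',globals().get('grip_point_offset'))
Z=dict(base_top=.052,tub_mid=.036,tub_divider=.062,lid_grip=.028,mat_mid=.004,tin_a_mid=.046,bite1_mid=.02,scissors_1=0,spool_1=0,marker_1=0)
for cam in sys.argv[2:]:
    s,c=look(cam);cv2.imwrite(f'pics/{cam}{tag}.png',c['img']);print(cam,c['fx'],c.get('eye'))
    for l,z in Z.items():
        for d in place_of(cam,l)[:7]:
            if d['conf']>.2: print(l,round(d['conf'],2),np.round(d['at']),atz(*rr(cam,s,c,d['at']),z).round(3))
E
python3 m.py 0 scene side wrist
```

```text
grip off 0.0188
scene 367.742494951399 [-0.29974374 -0.58193235  0.99745466]
base_top 0.73 [190. 297.] [0.597 0.049 0.052]
tub_mid 0.57 [197. 229.] [0.432 0.256 0.036]
tub_divider 0.82 [193. 226.] [0.421 0.261 0.062]
lid_grip 0.9 [169. 256.] [0.637 0.292 0.028]
mat_mid 0.77 [242. 350.] [ 0.511 -0.237  0.004]
mat_mid 0.57 [232. 347.] [ 0.545 -0.208  0.004]
tin_a_mid 0.87 [234. 346.] [ 0.501 -0.225  0.046]
tin_a_mid 0.24 [235. 271.] [ 0.355 -0.006  0.046]
bite1_mid 0.56 [170. 256.] [0.639 0.293 0.02 ]
scissors_1 0.54 [233. 269.] [0.389 0.031 0.   ]
spool_1 0.7 [189. 354.] [ 0.778 -0.112  0.   ]
marker_1 0.47 [178. 212.] [0.511 0.434 0.   ]
side 429.17269276950407 [0.09141467 1.00288379 0.93660358]
base_top 0.63 [205. 315.] [0.594 0.054 0.052]
tub_mid 0.64 [265. 332.] [0.438 0.253 0.036]
tub_divider 0.73 [262. 334.] [0.428 0.262 0.062]
lid_grip 0.78 [251. 271.] [0.625 0.275 0.028]
mat_mid 0.92 [177. 371.] [ 0.512 -0.237  0.004]
tin_a_mid 0.79 [169. 372.] [ 0.508 -0.23   0.046]
bite1_mid 0.33 [310. 272.] [0.516 0.445 0.02 ]
scissors_1 0.76 [232. 382.] [0.372 0.021 0.   ]
scissors_1 0.39 [176. 368.] [ 0.525 -0.241  0.   ]
spool_1 0.83 [175. 291.] [ 0.786 -0.119  0.   ]
spool_1 0.31 [203. 317.] [ 0.623 -0.013  0.   ]
marker_1 0.82 [309. 272.] [0.525 0.432 0.   ]
wrist 309.70691628693146 None
```

View pics/scene0.png

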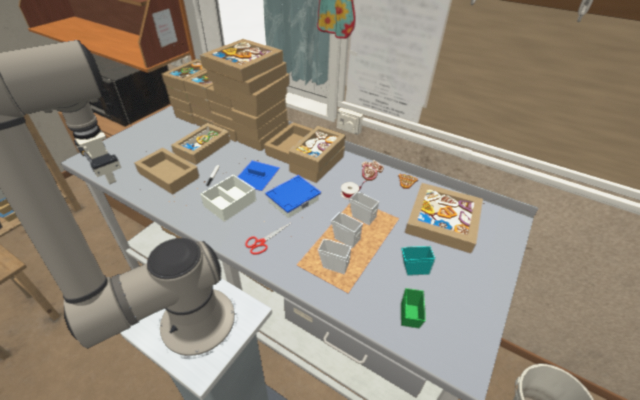

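View pics/side0.png

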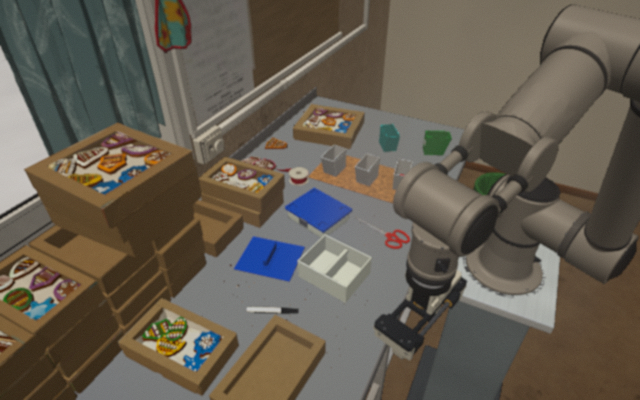

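The scene picture shows the tub at (row 197, col 228), the tub lid with its bar at (170, 258), and the closed box with its plain blue lid at (193, 295). The three grey tins stand on the mat at (207, 363), (230, 347) and (255, 335). The tin look-alikes are teal at (260, 418) and green at (308, 413), and I'll leave those alone. I'll move over the tub to look closer.

```bash
python3 -m inch '[[[-49,-22,-14,0],[-49,-22,-14,0],[-49,-22,-14,0],[-49,-22,-14,0],[-49,-22,-14,0],[-49,-22,-14,0],[-49,-22,-14,0],[0,0,0,0.18],[0,0,0,0.18],[0,0,0,0.18]]]' -1
python3 -m inch '[[[0,0,0,0.18],[0,0,0,0.18],[0,0,0,0.18],[0,0,0,0.18],[0,0,0,0]]]'
python3 m.py 1 wrist
```

```text
time: 3.0
tool_pos: [0.4325, 0.2612, 0.3247]
tool_rot: [3.142, -0.0, 2.314]
contact_force: [-0.0, -0.9, -0.1]
opening: 0.0917
time: 3.62
tool_pos: [0.4323, 0.2614, 0.3247]
tool_rot: [3.142, -0.0, 1.602]
contact_force: [0.1, -0.1, -0.2]
opening: 0.0917
grip off 0.0188
wrist 309.70691628693146 None
base_top 0.64 [292. 401.] [0.576 0.056 0.052]
tub_mid 0.7 [168. 313.] [0.424 0.256 0.036]
tub_divider 0.88 [173. 317.] [0.43  0.252 0.062]
lid_grip 0.61 [159. 444.] [0.627 0.277 0.028]
tin_a_mid 0.32 [294. 401.] [0.579 0.047 0.046]
scissors_1 0.96 [292. 286.] [0.379 0.019 0.   ]
marker_1 0.7 [ 53. 379.] [0.521 0.436 0.   ]
```

View pics/wrist1.png

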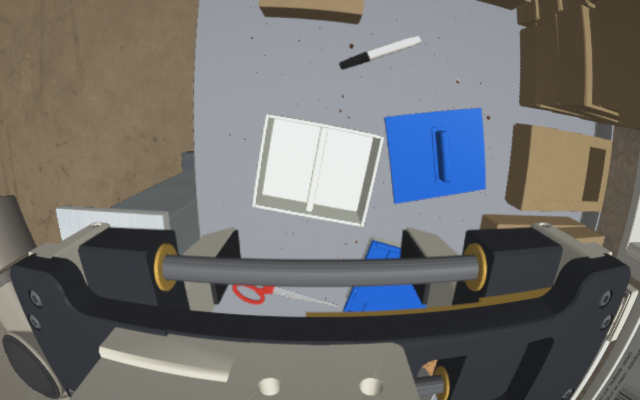

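```bash
cat > fit.py <<'E'
from h import *
def fit(pts,z,cam,s,c):  # pts (col,row): TL,TR,BR,BL
    P=[atz(*rr(cam,s,c,(p[1],p[0])),z)[:2] for p in pts]
    P=np.array(P); e=[P[1]-P[0],P[2]-P[3]]; f=[P[0]-P[3],P[1]-P[2]]
    a=lambda v:np.arctan2(v[1],v[0])
    print('c',P.mean(0).round(4),'yaw x-edges',[round(float(a(v)),3) for v in e],'y-edges',[round(float(a(v))-np.pi/2,3) for v in f],'len',[round(float(np.linalg.norm(v)),3) for v in e+f])
E
python3 - <<'E'
from fit import *
s,c=look('wrist')
im=c['img']; cr=cv2.resize(im[90:220,220:500],None,fx=2.8,fy=2.8,interpolation=cv2.INTER_CUBIC);cv2.imwrite('pics/crop1.png',cr)
fit([(267,115),(383,137),(363,226),(253,207)],.073,'wrist',s,c)
fit([(385,118),(481,108),(486,189),(393,202)],.012,'wrist',s,c)
for p in [(328,127),(310,210),(321,172)]: print(atz(*wray(c,s,(p[1],p[0])),.062))
E
```

```text
c [0.4294 0.2559] yaw x-edges [-0.157, -0.15] y-edges [-0.159, -0.152] len [0.157, 0.158, 0.129, 0.128]
c [0.6261 0.2815] yaw x-edges [0.191, 0.163] y-edges [0.168, 0.193] len [0.168, 0.172, 0.135, 0.139]
[0.44317441 0.31665373 0.062     ]
[0.42156867 0.19889672 0.062     ]
[0.43558887 0.25430547 0.062     ]
```

View pics/crop1.png

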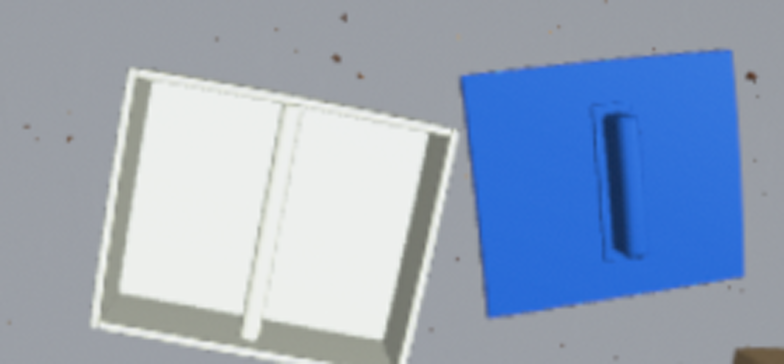

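```bash
python3 -m inch '[[[-43,32,0,0],[-43,32,0,0],[-43,32,0,0],[-43,32,0,0],[-43,32,0,0],[0,0,0,0]]]'
python3 - <<'E'
from h import *
s,c=look('wrist')
cv2.imwrite('pics/w2.png',cv2.resize(c['img'][60:260,200:440],None,fx=3,fy=3,interpolation=cv2.INTER_CUBIC))
E
```

```text
time: 4.97
tool_pos: [0.6002, 0.0481, 0.3233]
tool_rot: [-3.14, 0.001, 1.596]
contact_force: [-0.5, 0.1, -0.1]
opening: 0.0918
```

View pics/w2.png

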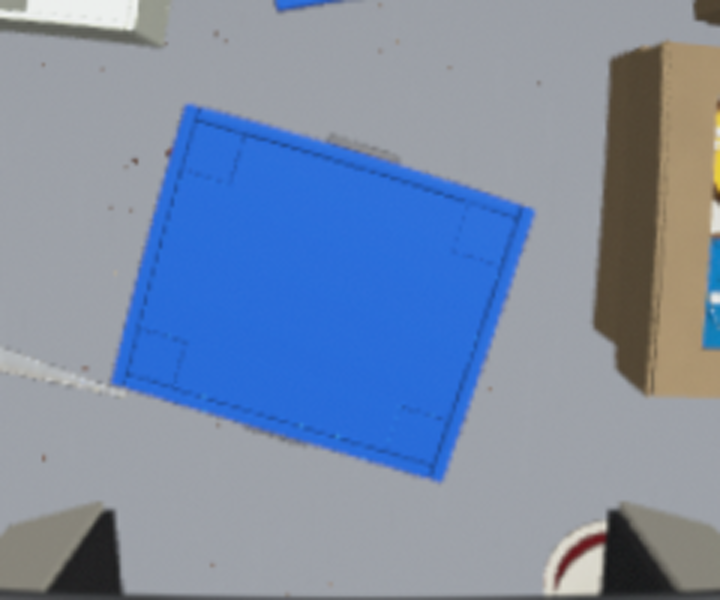

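The crop shows the blue box lid with corners at crop pixels (188,105), (533,210), (440,480) and (114,384). All four recesses are visible.

```bash
python3 - <<'E'
from fit import *
s,c=look('wrist')
f=lambda L:[(x/3+200,y/3+60) for x,y in L]
fit(f([(188,105),(533,210),(440,480),(114,384)]),.052,'wrist',s,c)
# recess inner corners (54 mm, 39 mm) -> spacing 108x78
fit(f([(234,184),(456,251),(395,420),(180,360)]),.052,'wrist',s,c)
cols,rows=[],[]
m=cv2.inRange(cv2.cvtColor(c['img'],cv2.COLOR_BGR2HSV),(105,150,80),(125,255,255))[80:230,200:400]
n,l,st,ce=cv2.connectedComponentsWithStats(m)
i=1+st[1:,4].argmax();p=np.argwhere(l==i)[:,::-1].astype(np.float32)
b=cv2.boxPoints(cv2.minAreaRect(p))+[200,80];print(b)
print(tri([rr('wrist',s,c,b.mean(0)[::-1])]*1+[(np.array([0,0,.052]),np.array([1.,0,0])) ]) if 0 else atz(*wray(c,s,b.mean(0)[::-1]),.052))
E
```

```text
c [0.5803 0.0595] yaw x-edges [-0.273, -0.271] y-edges [-0.271, -0.276] len [0.167, 0.167, 0.139, 0.138]
c [0.5796 0.0557] yaw x-edges [-0.271, -0.255] y-edges [-0.3, -0.302] len [0.107, 0.107, 0.088, 0.086]
[[234.35675812 187.34054565]
 [262.91892242  94.51350784]
 [378.51351929 130.08108521]
 [349.95135498 222.90812683]]
[0.58119807 0.05966297 0.052     ]
```

```bash
python3 -m inch '[[[42.4,-32.9,0,0],[42.4,-32.9,0,0],[42.4,-32.9,0,0],[42.4,-32.9,0,0],[42.4,-32.9,0,0],[0,0,40,0.18],[0,0,40,0],[0,0,40,0],[0,0,40,0],[0,0,0,0]]]' -0.3 30
python3 - <<'E'
from h import *
s,c=look('wrist');print(s['tool_pos'],s['tool_rot'])
cv2.imwrite('pics/w3.png',c['img'])
for p in ((.4305,.256),): 
    d=np.array(p)-s['tool_pos'][:2];y=s['tool_rot'][2];print(d@[np.cos(y),np.sin(y)],d@[np.sin(y),-np.cos(y)])
for l,z in (('tub_divider',.062),('tub_mid',.036)):
  for d in place_of('wrist',l)[:2]: print(l,d,atz(*wray(c,s,d['at']),z))
E
```

```text
time: 6.32
tool_pos: [0.4252, 0.2585, 0.163]
tool_rot: [-3.137, 0.003, 1.423]
contact_force: [0.6, -0.3, 0.8]
opening: 0.0598
[0.4251822  0.25846393 0.16303926] [-3.13667713e+00  2.61750380e-03  1.42270228e+00]
-0.0016522998240392649 0.005623157690092309
tub_divider {'at': [202.3, 322.7], 'conf': 0.98} [0.42793097 0.25370119 0.062     ]
tub_mid {'at': [190.2, 323.0], 'conf': 0.62} [0.42897378 0.25801411 0.036     ]
```

View pics/w3.png

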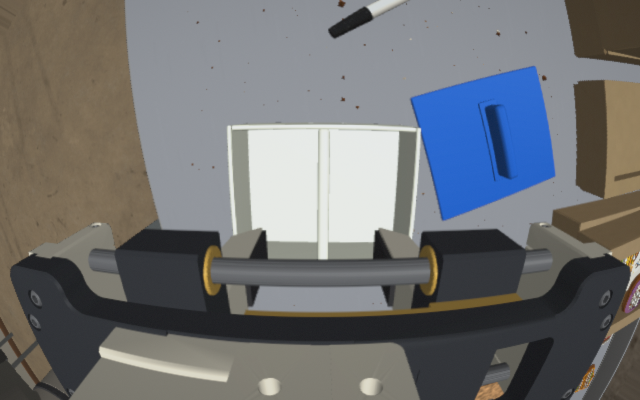

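The divider is centred at col 323 and square to the jaws. I'll descend and grip it.

```bash
python3 -m inch '[[[-1,2,45,0],[-1,2,45,0],[0,0,25,0],[0,0,11,0],[0,0,0,0],[0,0,0,0]]]'
python3 -m inch '[[[0,0,0,0],[0,0,0,0],[0,0,0,0],[0,0,0,0],[0,0,0,0],[0,0,0,0]]]' 1 40
```

```text
time: 7.22
tool_pos: [0.4326, 0.2562, 0.0402]
tool_rot: [3.139, -0.002, 1.421]
contact_force: [0.6, -0.8, 0.5]
opening: 0.0596
time: 7.98
tool_pos: [0.4311, 0.2557, 0.0386]
tool_rot: [-3.141, 0.0, 1.421]
contact_force: [-2.2, -0.2, 2.2]
opening: 0.0098
```

```bash
python3 -m inch '[[[0,0,-30,0],[0,0,-60,0],[-34.4,35.4,0,0],[-34.4,35.4,0,0],[-34.4,35.4,0,0],[-34.4,35.4,0,0],[-34.4,35.4,0,0],[0,0,0,0.123],[0,0,0,0],[0,0,0,0]]]'
python3 - <<'E'
from h import *
s,c=look('wrist');cv2.imwrite('pics/w4.png',c['img'])
print(s['tool_pos'],s['tool_rot'],s['opening'])
d=np.array([.5805,.0595])-s['tool_pos'][:2];y=s['tool_rot'][2];print(d@[np.cos(y),np.sin(y)],d@[np.sin(y),-np.cos(y)],y-1.298)
E
```

```text
time: 9.22
tool_pos: [0.5805, 0.0597, 0.1284]
tool_rot: [-3.141, 0.0, 1.301]
contact_force: [0.4, 0.4, -1.5]
opening: 0.0096
[0.58049398 0.05965698 0.12842913] [-3.14090754e+00  7.90300420e-05  1.30069098e+00] 0.009634908232489555
-0.0001496814133711709 4.768458577982835e-05 0.0026909778848618338
```

```bash
python3 -m inch '[[[0,0,20,0],[0,0,12,0],[0,0,3,0],[0,0,2,0],[0,0,2,0],[0,0,2,0],[0,0,0,0],[0,0,0,0]]]'
python3 -m inch '[[[0,0,2,0],[0,0,0,0],[0,0,0,0]]]'
```

```text
time: 10.28
tool_pos: [0.581, 0.0592, 0.0879]
tool_rot: [3.141, -0.0, 1.298]
contact_force: [1.3, -0.2, -2.2]
opening: 0.0097
time: 10.65
tool_pos: [0.5809, 0.0592, 0.0857]
tool_rot: [3.142, -0.0, 1.298]
contact_force: [0.2, 0.3, -1.8]
opening: 0.0096
```

```bash
python3 -m inch '[[[0,0,1,0],[0,0,0.5,0],[0,0,0,0],[0,0,0,0]]]'
python3 -m inch '[[[0,0,0,0],[0,0,0,0],[0,0,0,0],[0,0,0,0]]]' -0.3
python3 -m inch '[[[0,0,-60,0],[0,0,-60,0],[0,0,-60,0],[0,0,-58,0],[0,0,0,0]]]'
python3 - <<'E'
from h import *
s,c=look('wrist');print(s['tool_pos'],s['tool_rot'])
a=cv2.resize(c['img'][60:260,200:440],None,fx=2,fy=2,interpolation=cv2.INTER_CUBIC)
s2,c2=look('scene');b=cv2.resize(c2['img'][140:240,250:350],None,fx=3,fy=3,interpolation=cv2.INTER_CUBIC)
s3,c3=look('side');d=cv2.resize(c3['img'][140:240,260:360],None,fx=3,fy=3,interpolation=cv2.INTER_CUBIC)
o=np.zeros((600,780,3),np.uint8);o[:400,:480]=a;o[:300,480:]=b;o[300:,480:]=d
cv2.imwrite('pics/w5.png',o)
E
```

```text
time: 11.15
tool_pos: [0.581, 0.0592, 0.0856]
tool_rot: [3.141, -0.0, 1.298]
contact_force: [-3.5, 0.2, 8.0]
opening: 0.0097
time: 11.65
tool_pos: [0.5809, 0.0592, 0.0841]
tool_rot: [-3.141, -0.0, 1.298]
contact_force: [0.1, 0.4, -0.5]
opening: 0.0451
time: 12.28
tool_pos: [0.5826, 0.0592, 0.3277]
tool_rot: [3.131, -0.003, 1.298]
contact_force: [-0.2, 0.8, -0.5]
opening: 0.0599
[0.58262725 0.05923084 0.32768642] [ 3.13130424e+00 -2.71684356e-03  1.29790805e+00]
```

View pics/w5.png

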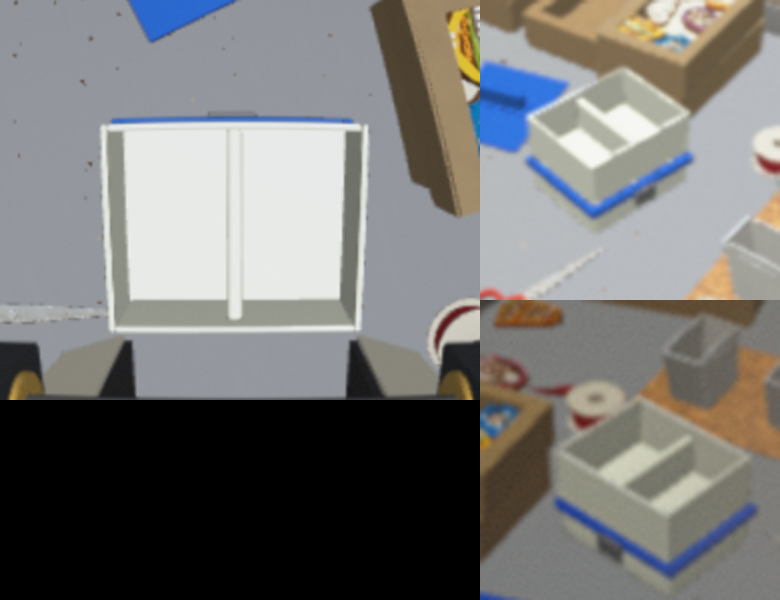

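The tub is seated: contact came at exactly 47 mm lift, and the tub sits level and flush in all three views. Next I'll look at the tins.

```bash
python3 -m inch '[[[-60,0,-10,0],[-60,0,-10,0],[-60,0,-10,0],[-60,0,-10,0],[-60,0,-10,0],[0,0,0,-0.137],[0,0,0,-0.137],[0,0,0,0]]]' -1
python3 m.py 6 wrist
```

```text
time: 13.42
tool_pos: [0.4997, -0.2297, 0.3704]
tool_rot: [-3.139, -0.002, 1.57]
contact_force: [0.9, -0.6, -0.4]
opening: 0.0919
grip off 0.0188
wrist 309.70691628693146 None
tub_mid 0.73 [157. 253.] [ 0.392 -0.223  0.036]
lid_grip 0.44 [156. 255.] [ 0.393 -0.223  0.028]
tin_a_mid 0.68 [155. 334.] [ 0.522 -0.22   0.046]
scissors_1 0.91 [ 17. 250.] [0.379 0.022 0.   ]
spool_1 0.7 [ 97. 473.] [ 0.78  -0.112  0.   ]
marker_1 0.34 [177. 264.] [ 0.401 -0.265  0.   ]
```

```bash
python3 - <<'E'
from h import *
a=cv2.imread('pics/wrist6.png');cv2.imwrite('pics/w6.png',cv2.resize(a[60:260,190:450],None,fx=3,fy=3,interpolation=cv2.INTER_CUBIC))
E
```

```text
(no output)
```

View pics/w6.png

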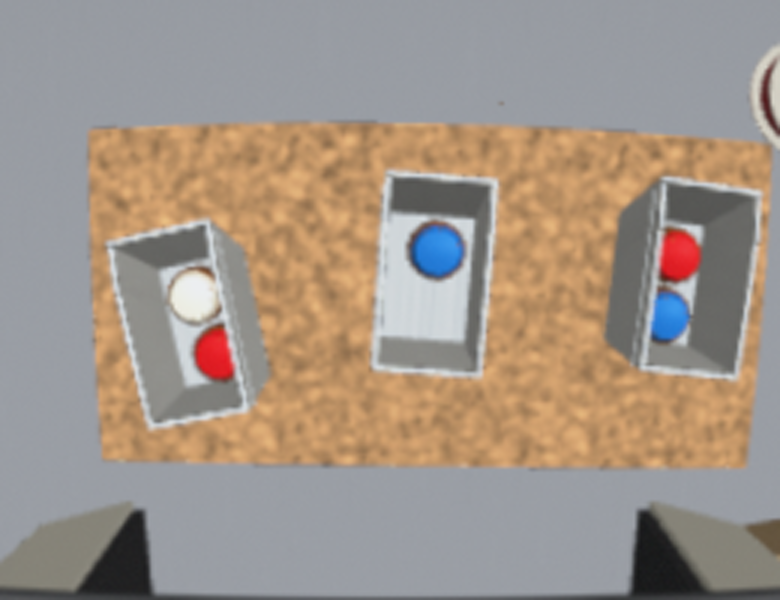

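The crop shows two bites in the left tin (white, red), one in the middle tin (blue) and two in the right tin (red, blue), so all three tins need emptying. Moves only turn about the vertical tool axis. I'll therefore grip each tin high and loosely, and tip it by levering its front wall over the tub's near rim.

```bash
cat > tins.py <<'E'
from fit import *
def tin(pts,s,c):
    zs=[.085,.085,.088,.088]
    P=np.array([atz(*wray(c,s,(p[1],p[0])),z)[:2] for p,z in zip(pts,zs)])
    f=(P[0]+P[1]-P[2]-P[3])/2;L=np.linalg.norm(f);u=f/L;w=np.linalg.norm(P[0]+P[3]-P[1]-P[2])/2
    ctr=P.mean(0)-u*.010
    return ctr,np.arctan2(u[1],u[0]),L,w
def rows(s,p,yaw):
    y=s['tool_rot'][2];d=(np.array(p)-s['tool_pos'][:2])*1000
    print('  to',np.round(p,4),'yaw',round(yaw,3),'tool x,y mm',(d@[np.cos(y),np.sin(y)]).round(1),(d@[np.sin(y),-np.cos(y)]).round(1),'turn',round(y-yaw,3))
E
python3 - <<'E'
from tins import *
s,c=look('wrist')
f=lambda L:[(x/3+190,y/3+60) for x,y in L]
for n,L in dict(left=[(108,245),(209,222),(247,408),(152,428)],mid=[(387,173),(497,180),(482,376),(374,370)],right=[(662,179),(760,193),(738,378),(640,368)]).items():
    ctr,yaw,l,w=tin(f(L),s,c);print(n,ctr.round(4),round(yaw,3),'L,W',l.round(3),w.round(3))
    rows(s,ctr-.012*np.array([np.cos(yaw),np.sin(yaw)]),yaw)
E
```

```text
left [ 0.399  -0.2455] 1.757 L,W 0.094 0.052
  to [ 0.4012 -0.2573] yaw 1.757 tool x,y mm -27.6 -98.9 turn -0.185
mid [ 0.5228 -0.2213] 1.506 L,W 0.096 0.053
  to [ 0.5221 -0.2333] yaw 1.506 tool x,y mm -3.7 22.0 turn 0.065
right [ 0.6565 -0.2211] 1.492 L,W 0.095 0.053
  to [ 0.6555 -0.2331] yaw 1.492 tool x,y mm -3.6 155.5 turn 0.079
```

```bash
python3 -m inch '[[[-3.7,22,0,0],[0,0,40,0.065],[0,0,50,0],[0,0,50,0],[0,0,50,0],[0,0,50,0],[0,0,35,0],[0,0,25,0],[0,0,15,0],[0,0,8,0]]]' -1
python3 -m inch '[[[0,0,0,0],[0,0,0,0],[0,0,0,0]]]'
python3 - <<'E'
from tins import *
s=observe();print(s['tool_pos'],s['tool_rot']);rows(s,[.5221,-.2333],1.506)
E
```

```text
time: 15.28
tool_pos: [0.5221, -0.2334, 0.0488]
tool_rot: [-3.142, -0.0, 1.507]
contact_force: [-1.1, 0.0, 0.9]
opening: 0.0918
time: 15.65
tool_pos: [0.5225, -0.2336, 0.05]
tool_rot: [3.14, 0.001, 1.507]
contact_force: [-0.2, -0.2, 0.2]
opening: 0.0919
[ 0.52247418 -0.23358695  0.05001865] [3.14018756e+00 6.35283813e-04 1.50680263e+00]
  to [ 0.5221 -0.2333] yaw 1.506 tool x,y mm 0.3 -0.4 turn 0.001
```

```bash
python3 -m inch '[[[0,0,3,0],[0,0,0,0],[0,0,0,0],[0,0,0,0],[0,0,0,0]]]' 1 30
python3 -m inch '[[[0,0,-30,0],[0,0,-50,0],[0,0,-50,0],[0,0,0,0]]]'
python3 - <<'E'
from tins import *
s,c=look('wrist');cv2.imwrite('pics/w7.png',c['img']);print(s['opening'],s['tool_pos'],s['contact_force'])
c2=read_camera('side');cv2.imwrite('pics/s7.png',c2['img'])
cb,yb=np.array([.5809,.0592]),-.273
ex=np.array([np.cos(yb),np.sin(yb)]);ey=np.array([-ex[1],ex[0]])
# pad start: contact at theta 0 is 54 behind rim; stand 75 behind
for sd in (1,-1): rows(s,cb+sd*.0405*ex-(.065+.054+.03)*ey,np.pi/2+yb)
E
```

```text
time: 16.27
tool_pos: [0.5216, -0.2333, 0.0462]
tool_rot: [-3.141, -0.0, 1.507]
contact_force: [-2.8, 0.0, 2.6]
opening: 0.0539
time: 16.77
tool_pos: [0.5242, -0.2345, 0.1803]
tool_rot: [3.134, 0.004, 1.507]
contact_force: [0.6, -0.4, -2.1]
opening: 0.0539
0.05390686322037683 [ 0.52416558 -0.23446149  0.1803207 ] [ 0.58118793 -0.44508175 -2.07955864]
  to [ 0.5797 -0.0952] yaw 1.298 tool x,y mm 142.5 46.5 turn 0.209
  to [ 0.5017 -0.0734] yaw 1.298 tool x,y mm 159.3 -32.7 turn 0.209
```

```bash
python3 -m inch '[[[40,-8.2,0,0],[40,-8.2,0,0],[40,-8.2,0,0],[39,-8.2,0,0],[0,0,17,0.105],[0,0,17,0.105],[0,0,0,0],[0,0,0,0]]]'
cat > rim.py <<'E'
from tins import *
cb,yb=np.array([.5809,.0592]),-.273
ex=np.array([np.cos(yb),np.sin(yb)]);ey=np.array([-ex[1],ex[0]])
s=observe();d=s['tool_pos'][:2]-cb
a=(d@ey+.065)*1000;h=(s['tool_pos'][2]+.0188-.120)*1000
print('lateral',(d@ex*1000).round(1),'ahead of rim',a.round(1),'above rim',h.round(1),'dist',np.hypot(a,h).round(1),'yawerr',round(s['tool_rot'][2]-1.298,3),'F',s['contact_force'].round(1),'op',round(s['opening'],4))
E
python3 rim.py
```

```text
time: 17.88
tool_pos: [0.4993, -0.0726, 0.1418]
tool_rot: [-3.14, -0.0, 1.299]
contact_force: [-0.8, 0.5, -2.0]
opening: 0.0536
lateral -43.1 ahead of rim -83.9 above rim 40.6 dist 93.2 yawerr 0.001 F [-0.8  0.5 -2. ] op 0.0536
```

```bash
python3 -m inch '[[[15,1.3,-4,0],[15.5,1.3,-4,0],[0,0,0,0],[0,0,0,0]]]' 1 10
python3 rim.py
python3 -m inch '[[[7.3,0,-6,0],[7.3,0,-6,0],[8.5,0,-4,0],[8.5,0,-4,0],[0,0,0,0]]]'
python3 rim.py
python3 - <<'E'
from h import *
c=read_camera('side');c2=read_camera('scene')
a=cv2.resize(c['img'][130:250,280:440],None,fx=2.5,fy=2.5);b=cv2.resize(c2['img'][140:260,250:410],None,fx=2.5,fy=2.5)
cv2.imwrite('pics/p1.png',np.hstack([a,b]))
E
```

```text
time: 18.38
tool_pos: [0.5103, -0.0436, 0.1503]
tool_rot: [3.141, 0.0, 1.298]
contact_force: [0.7, -0.5, -2.4]
opening: 0.0539
lateral -40.3 ahead of rim -53.0 above rim 49.1 dist 72.3 yawerr -0.0 F [ 0.7 -0.5 -2.4] op 0.0539
time: 19.0
tool_pos: [0.5195, -0.0126, 0.1706]
tool_rot: [3.14, -0.001, 1.298]
contact_force: [-0.1, 0.3, -2.7]
opening: 0.0538
lateral -39.8 ahead of rim -20.7 above rim 69.4 dist 72.5 yawerr -0.0 F [-0.1  0.3 -2.7] op 0.0538
```

View pics/p1.png

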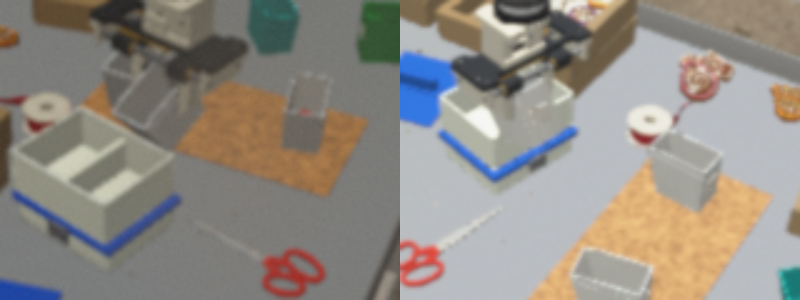

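The side view shows the tin tipped about 30° forward over the near rim, so the levering works. I'll continue the arc.

```bash
python3 -m inch '[[[9.2,0,-1.6,0],[9.2,0,-1.6,0],[9.4,0,0.8,0],[9.4,0,0.8,0],[0,0,0,0]]]'
python3 rim.py
python3 -m inch '[[[8.8,0,3.3,0],[8.8,0,3.3,0],[7.7,0,5.4,0],[7.7,0,5.4,0],[0,0,0,0]]]'
python3 rim.py
```

```text
time: 19.73
tool_pos: [0.5293, 0.0235, 0.1718]
tool_rot: [3.141, -0.001, 1.298]
contact_force: [0.7, 1.0, 0.1]
opening: 0.054
lateral -40.1 ahead of rim 16.7 above rim 70.6 dist 72.5 yawerr -0.0 F [0.7 1.  0.1] op 0.054
time: 20.35
tool_pos: [0.5379, 0.0549, 0.1538]
tool_rot: [-3.141, -0.001, 1.297]
contact_force: [0.9, 0.5, -0.7]
opening: 0.0539
lateral -40.3 ahead of rim 49.2 above rim 52.6 dist 72.0 yawerr -0.001 F [ 0.9  0.5 -0.7] op 0.0539
```

```bash
python3 -m inch '[[[6,0,7.2,0],[6,0,7.2,0],[4,0,7.5,0],[0,0,0,0],[0,0,0,0],[0,0,0,0]]]'
python3 rim.py
python3 - <<'E'
from h import *
c=read_camera('side');c2=read_camera('scene');w=read_camera('wrist')
a=cv2.resize(c['img'][130:250,280:440],None,fx=2.5,fy=2.5);b=cv2.resize(c2['img'][140:260,250:410],None,fx=2.5,fy=2.5)
o=np.hstack([a,b]);w=cv2.resize(w['img'][20:320,180:460],None,fx=1,fy=1);o2=np.zeros((300,800,3),np.uint8);o2[:,:280]=w
cv2.imwrite('pics/p2.png',np.vstack([o,o2]))
E
```

```text
time: 21.1
tool_pos: [0.5422, 0.0695, 0.1325]
tool_rot: [3.142, -0.0, 1.297]
contact_force: [0.4, 2.3, -0.3]
opening: 0.054
lateral -40.1 ahead of rim 64.5 above rim 31.3 dist 71.7 yawerr -0.001 F [ 0.4  2.3 -0.3] op 0.054
```

View pics/p2.png

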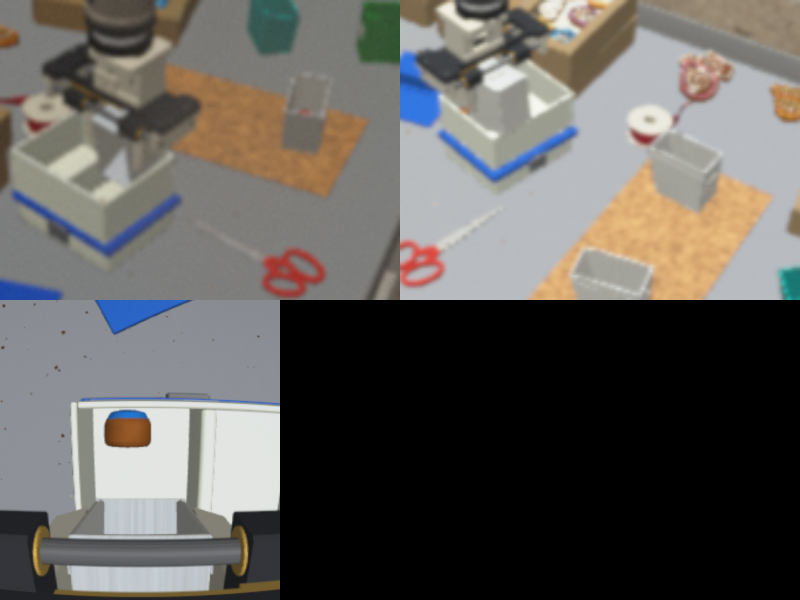

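The wrist view shows the blue bite in the left compartment and the tin empty. I'll lower the grip force so gravity swings the tin back, and reverse the arc.

```bash
python3 -m inch '[[[-4,0,-7.5,0],[-6,0,-7.2,0],[-6,0,-7.2,0],[-7.7,0,-5.4,0],[-7.7,0,-5.4,0],[-8.8,0,-3.3,0],[-8.8,0,-3.3,0],[-9.4,0,-0.8,0],[-9.4,0,-0.8,0],[0,0,0,0]]]' 1 4
python3 rim.py
python3 -m inch '[[[-9.2,0,1.6,0],[-9.2,0,1.6,0],[-8.5,0,4,0],[-8.5,0,4,0],[-20,0,-10,0],[-20,0,-10,0],[-20,0,0,0],[0,0,0,0]]]'
python3 rim.py
python3 - <<'E'
from h import *
c=read_camera('side');c2=read_camera('scene')
a=cv2.resize(c['img'][130:250,280:440],None,fx=2.5,fy=2.5);b=cv2.resize(c2['img'][140:260,250:410],None,fx=2.5,fy=2.5)
cv2.imwrite('pics/p3.png',np.hstack([a,b]))
E
```

```text
time: 22.5
tool_pos: [0.5236, 0.0035, 0.1734]
tool_rot: [-3.141, -0.0, 1.296]
contact_force: [0.7, 0.5, -1.7]
opening: 0.0542
lateral -40.2 ahead of rim -4.1 above rim 72.2 dist 72.3 yawerr -0.002 F [ 0.7  0.5 -1.7] op 0.0542
time: 23.5
tool_pos: [0.4976, -0.0888, 0.1821]
tool_rot: [-3.142, -0.0, 1.295]
contact_force: [-0.3, 0.8, -1.9]
opening: 0.0542
lateral -40.3 ahead of rim -100.0 above rim 80.9 dist 128.6 yawerr -0.003 F [-0.3  0.8 -1.9] op 0.0542
```

View pics/p3.png

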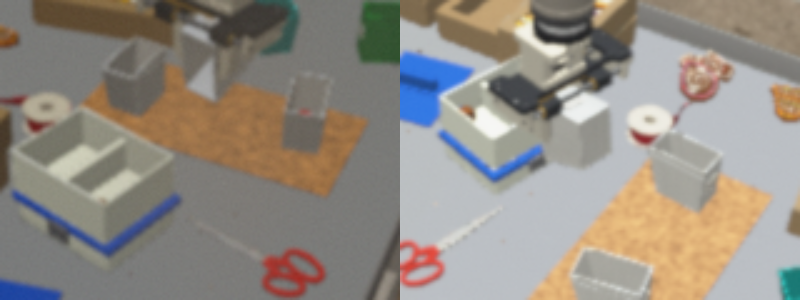

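```bash
python3 -m inch '[[[-24,15,10,-0.1],[-24,16,20,-0.1],[-24,15,30,0],[0,0,30,0],[0,0,0,0]]]' 1 4
python3 -m inch '[[[8,0,0,0],[-8,0,0,0],[8,0,0,0],[-8,0,0,0],[8,0,0,0],[-8,0,0,0],[0,0,0,0]]]' 1 3
python3 - <<'E'
from h import *
print(observe()['tool_pos'],observe()['opening'])
c=read_camera('side');c2=read_camera('scene');w=read_camera('wrist')
a=cv2.resize(c['img'][120:220,300:460],None,fx=2.5,fy=3);b=cv2.resize(c2['img'][160:300,270:430],None,fx=2.5,fy=2.15)[:300]
o2=np.zeros((300,800,3),np.uint8);o2[:,:400]=cv2.resize(w['img'][100:400,120:520],(400,300))
cv2.imwrite('pics/p4.png',np.vstack([np.hstack([a,b]),o2]))
E
```

```text
time: 24.22
tool_pos: [0.5292, -0.165, 0.0898]
tool_rot: [-3.136, -0.003, 1.497]
contact_force: [0.7, 0.2, -0.4]
opening: 0.0541
time: 25.1
tool_pos: [0.5307, -0.1669, 0.0922]
tool_rot: [3.141, 0.0, 1.496]
contact_force: [-0.5, -0.6, -2.1]
opening: 0.0542
[ 0.53072158 -0.16685575  0.09220811] 0.05417483369443622
```

View pics/p4.png

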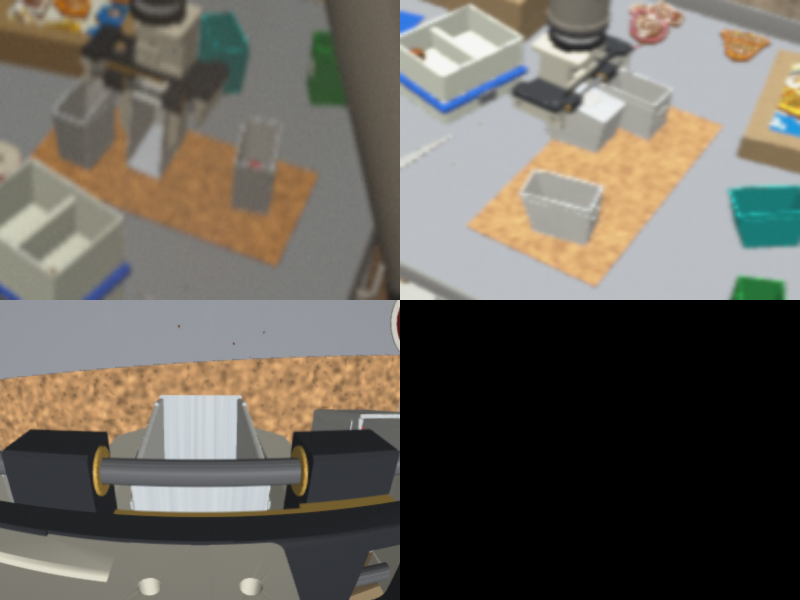

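```bash
cat > tilt.py <<'E'
from h import *
import sys
# tilt from the row of the lip's edge in the wrist image
def tilt(row,col=320,xp=-.012,zp=.061):
    s,c=look('wrist');o,d=wray(c,s,(row,col));y=s['tool_rot'][2];u=np.array([np.cos(y),np.sin(y),0])
    pad=s['tool_pos']+[0,0,.0188]
    best=[]
    for th in np.radians(np.arange(0,131,2)):
        x,z=.058-xp,.081-zp
        p=pad+u*(x*np.cos(th)+z*np.sin(th))+np.array([0,0,1])*(-x*np.sin(th)+z*np.cos(th))
        v=p-o;e=np.linalg.norm(np.cross(v,d/np.linalg.norm(d)));best.append((e,np.degrees(th)))
    print(sorted(best)[:3], 'pad z',pad[2])
if __name__=='__main__': tilt(float(sys.argv[1]))
E
python3 tilt.py 195
```

```text
[(np.float64(0.0015219790468539221), np.float64(94.0)), (np.float64(0.002631434421533789), np.float64(92.0)), (np.float64(0.002834812262470356), np.float64(96.00000000000001))] pad z 0.11094719940163628
```

The wrist view puts the tilt at 94°, so pad friction is holding it. I'll lay the tin on its front off the mat, then hook its foot edge on the mat's 4 mm edge to turn it upright.

```bash
python3 - <<'E'
from tins import *
s0=dict(tool_pos=np.array([.4997,-.2297,.3704]),tool_rot=[-3.139,-.002,1.57])
s,c=look('wrist')
for p in [(90,128),(370,121),(600,130),(770,143),(103,461),(440,468),(746,467)]:
    print(p,atz(*wray(c,s0,(p[1]/3+60,p[0]/3+190)),.004).round(4))
print('now', s['tool_pos'], atz(*wray(c,s,(160,320)),.004).round(4))
rows(s,[.532,-.072],1.571)
E
```

```text
(90, 128) [ 0.3277 -0.1304  0.004 ]
(370, 121) [ 0.4896 -0.1325  0.004 ]
(600, 130) [ 0.6196 -0.1351  0.004 ]
(770, 143) [ 0.7245 -0.1364  0.004 ]
(103, 461) [ 0.324  -0.3311  0.004 ]
(440, 468) [ 0.5301 -0.3349  0.004 ]
(746, 467) [ 0.7233 -0.3361  0.004 ]
now [ 0.53063667 -0.16628909  0.09212045] [ 0.5348 -0.1316  0.004 ]
  to [ 0.532 -0.072] yaw 1.571 tool x,y mm 94.1 -5.6 turn -0.074
```

```bash
python3 -m inch '[[[47,-3,0,0],[47,-3,0,-0.06],[0,0,20,0],[0,0,14,0],[0,0,4,0],[0,0,4,0],[0,0,3,0],[0,0,0,0],[0,0,0,0]]]' 1 4
python3 - <<'E'
from h import *
s=observe();print(s['contact_force'],s['tool_pos'],s['opening'])
E
```

```text
time: 26.48
tool_pos: [0.5318, -0.0722, 0.0475]
tool_rot: [3.141, 0.0, 1.557]
contact_force: [-0.8, 0.5, -2.4]
opening: 0.0539
[-0.80539396  0.47751577 -2.44509224] [ 0.53181164 -0.07218135  0.04745187] 0.053860410112069525
```

```bash
python3 -m inch '[[[0,0,2,0],[0,0,0,0],[-8,0,0,0],[-8,0,0,0],[-6,0,-3,0],[-6,0,-3,0],[-6,0,-3,0],[0,0,0,0]]]' 1 4
python3 - <<'E'
from h import *
s=observe();print(s['contact_force'],s['tool_pos'],s['opening'])
c=read_camera('wrist');cv2.imwrite('pics/w8.png',c['img'][100:400,120:520])
E
```

```text
time: 27.48
tool_pos: [0.5314, -0.1066, 0.0546]
tool_rot: [3.141, 0.0, 1.556]
contact_force: [0.0, 0.3, -1.9]
opening: 0.0536
[ 0.03696437  0.31792644 -1.94391764] [ 0.53140904 -0.10659047  0.0545678 ] 0.05364606561200708
```

View pics/w8.png

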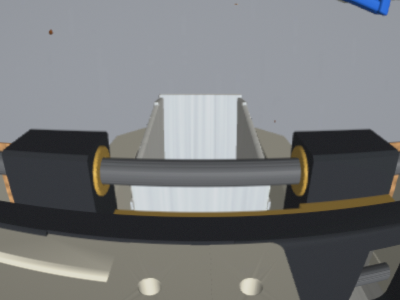

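```bash
cat > proj.py <<'E'
from h import *
def proj(c,s,p):
    T=np.array(c['T_tool_cam']);Rt=R.from_euler('xyz',s['tool_rot']).as_matrix()
    q=T[:3,:3].T@(Rt.T@(p-s['tool_pos'])-T[:3,3]);r=np.arctan2(np.hypot(q[0],q[1]),q[2]);k=r/np.hypot(q[0],q[1])
    return c['cx']+c['fx']*q[0]*k,c['cy']+c['fy']*q[1]*k
def model(c,s,th,x,z,side,xp=-.012,zp=.061):
    y=s['tool_rot'][2];u=np.array([np.cos(y),np.sin(y),0]);w=np.array([-u[1],u[0],0]);t=np.radians(th)
    X,Z=x-xp,z-zp
    return proj(c,s,s['tool_pos']+[0,0,.0188]+u*(X*np.cos(t)+Z*np.sin(t))+w*side*.027+np.array([0,0,1])*(-X*np.sin(t)+Z*np.cos(t)))
if __name__=='__main__':
    s,c=look('wrist')
    for th in range(0,125,10):
        L=[np.round(model(c,s,th,*q)) for q in ((.058,.081,1),(.058,.081,-1),(-.038,.084,1),(-.038,.084,-1),(-.035,.003,1),(.037,.003,1))]
        print(th,*['(%d,%d)'%tuple(v) for v in L])
E
python3 proj.py
```

```text
0 (247,118) (386,118) (261,328) (373,328) (280,252) (276,149)
10 (253,112) (380,112) (259,326) (376,326) (280,267) (278,164)
20 (259,112) (375,112) (256,322) (378,322) (279,283) (279,180)
30 (264,116) (370,116) (254,315) (380,316) (279,298) (280,196)
40 (268,124) (367,123) (252,306) (382,307) (278,312) (281,213)
50 (271,133) (364,133) (250,295) (383,295) (276,326) (282,230)
60 (274,145) (361,145) (249,282) (384,282) (275,339) (282,248)
70 (276,159) (359,159) (249,267) (385,267) (273,352) (282,265)
80 (278,173) (358,173) (249,252) (384,252) (270,363) (282,283)
90 (279,189) (356,189) (250,237) (384,237) (267,372) (281,300)
100 (280,205) (355,205) (251,224) (382,224) (264,379) (280,317)
110 (281,221) (355,221) (253,212) (380,212) (260,383) (279,334)
120 (281,238) (355,238) (255,203) (378,203) (255,384) (277,350)
```

```bash
python3 -m inch '[[[18,0,5,0],[18,0,5,0],[0,0,2,0],[0,0,2,0],[0,0,0,0]]]' 1 4
python3 -m inch '[[[0,0,2,0],[0,0,2,0],[0,0,0,0]]]'
python3 -m inch '[[[0,0,2,0],[0,0,2,0],[0,0,0,0]]]'
python3 -m inch '[[[0,0,2,0],[0,0,2,0],[0,0,0,0]]]'
cat > det.py <<'E'
from h import *
s,c=look('wrist');g=cv2.cvtColor(c['img'],cv2.COLOR_BGR2GRAY).astype(int)
col=g[60:250,300:345].mean(1);d=np.abs(np.diff(col));print([(int(i+61),int(col[i]),int(col[i+1])) for i in np.argsort(-d)[:6]])
E
python3 det.py
```

```text
time: 28.2
tool_pos: [0.5317, -0.0702, 0.0401]
tool_rot: [-3.141, -0.0, 1.557]
contact_force: [0.0, 0.0, -1.5]
opening: 0.0543
time: 28.58
tool_pos: [0.532, -0.0708, 0.0366]
tool_rot: [3.141, 0.001, 1.557]
contact_force: [-0.7, -2.9, 4.4]
opening: 0.0538
time: 28.95
tool_pos: [0.532, -0.0704, 0.0324]
tool_rot: [3.141, 0.0, 1.557]
contact_force: [-0.6, -4.1, 3.1]
opening: 0.0539
time: 29.32
tool_pos: [0.532, -0.07, 0.0282]
tool_rot: [3.141, -0.0, 1.557]
contact_force: [-0.2, -2.3, 2.8]
opening: 0.0544
[(199, 153, 193), (198, 141, 153), (78, 186, 174), (79, 174, 162), (77, 198, 186), (81, 150, 139)]
```

```bash
python3 - <<'E'
from h import *
w=read_camera('wrist')['img'];a=read_camera('side')['img'];b=read_camera('scene')['img']
A=cv2.resize(a[130:230,290:410],(400,333),interpolation=cv2.INTER_CUBIC);B=cv2.resize(b[150:250,270:390],(400,333),interpolation=cv2.INTER_CUBIC)
W=w[70:337,120:520]
o=np.zeros((600,800,3),np.uint8);o[:333,:400]=A;o[:333,400:]=B;o[333:600,:400]=W
cv2.imwrite('pics/p5.png',o)
E
```

```text
(no output)
```

View pics/p5.png

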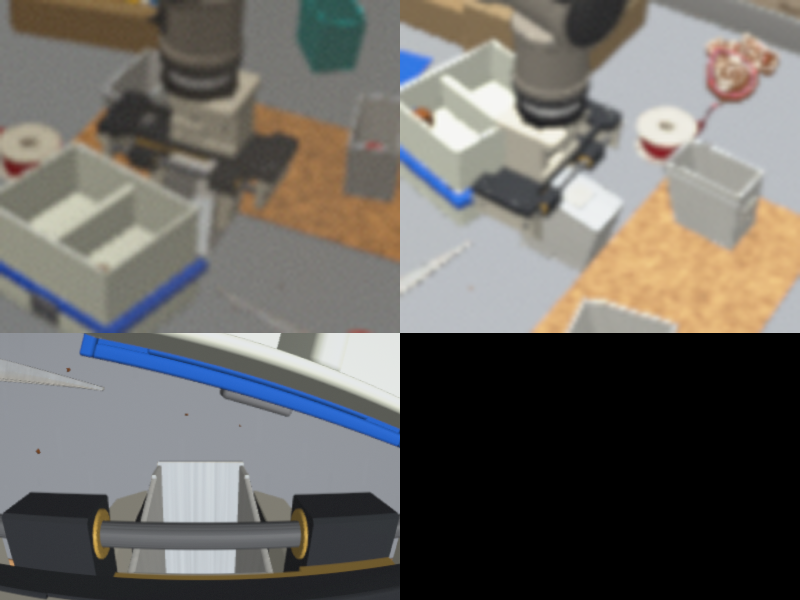

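```bash
python3 -m inch '[[[0,0,0,0],[0,0,0,0],[0,0,0,0],[0,0,0,0],[0,0,0,0],[0,0,-30,0],[0,0,-60,0],[0,0,-60,0],[0,0,-60,0],[0,0,-30,0]]]' -1
python3 -m inch '[[[0,0,0,0],[0,0,0,0],[0,0,0,0]]]'
python3 - <<'E'
from h import *
s,c=look('wrist');print(s['tool_pos'],s['tool_rot'])
cv2.imwrite('pics/full9.png',c['img'])
cv2.imwrite('pics/w9.png',cv2.resize(c['img'][90:260,230:430],None,fx=3.5,fy=3.5,interpolation=cv2.INTER_CUBIC))
for l in ['tin_a_mid','bite1_mid']:
  for cam in ['wrist']:
    for d in place_of(cam,l)[:4]: print(l,d['conf'],d['at'],atz(*wray(c,s,d['at']),.04))
E
```

```text
time: 30.78
tool_pos: [0.5324, -0.0702, 0.272]
tool_rot: [3.136, 0.001, 1.557]
contact_force: [-0.5, -0.3, -0.6]
opening: 0.0919
time: 31.15
tool_pos: [0.531, -0.0699, 0.2666]
tool_rot: [-3.139, -0.001, 1.557]
contact_force: [-1.0, -0.5, 0.1]
opening: 0.0914
[ 0.53101591 -0.06991122  0.26656537] [-3.13854324e+00 -8.96550491e-04  1.55673438e+00]
tin_a_mid 0.16 [301.5, 231.3] [ 0.39337719 -0.26622289  0.04      ]
```

View pics/w9.png

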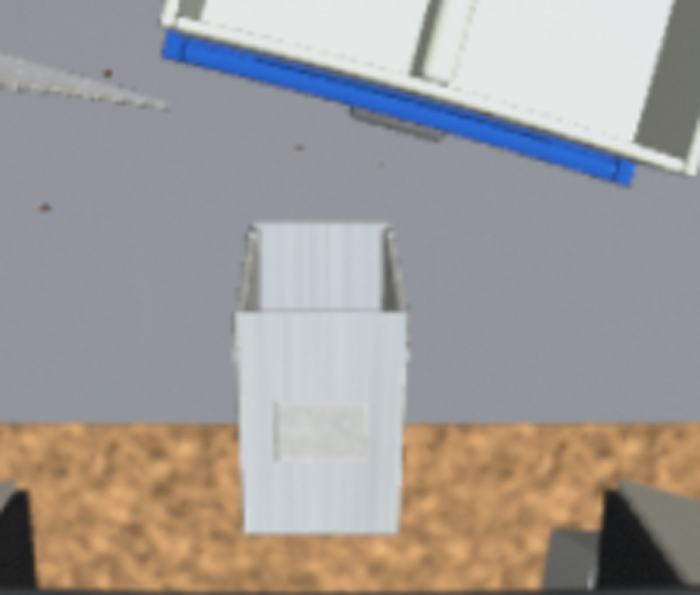

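```bash
python3 - <<'E'
from tins import *
s=dict(tool_pos=np.array([.5310,-.0699,.2666]),tool_rot=[-3.1385,-.0009,1.5567]);c=read_camera('wrist')
g=lambda x,y,z:atz(*wray(c,s,(y/3.5+90,x/3.5+230)),z).round(4)
for x in(252,390):print('lip',g(x,222,.001))
for x in(236,407):print('backtop',g(x,311,.0935))
for x in(245,398):print('footback',g(x,533,.072))
for x in(100,600):print('matedge',g(x,423,.004))
E
```

```text
lip [ 0.5073 -0.0509  0.001 ]
lip [ 0.5616 -0.0517  0.001 ]
backtop [ 0.5074 -0.0677  0.0935]
backtop [ 0.5609 -0.0684  0.0935]
footback [ 0.5059 -0.1521  0.072 ]
footback [ 0.5602 -0.1529  0.072 ]
matedge [ 0.442 -0.132  0.004]
matedge [ 0.6497 -0.1352  0.004 ]
```

```bash
python3 -m inch '[[[-18.6,3,40,0],[0,0,50,0],[0,0,50,0],[0,0,40,0],[0,0,25,0],[0,0,15,0],[0,0,1.5,0],[0,0,0,0],[0,0,0,0]]]' -1
python3 -m inch '[[[0,0,0,0],[0,0,0,0],[0,0,0,0],[0,0,0,0],[0,0,0,0]]]' 1 10
python3 -m inch '[[[8,0,0,0],[0,0,0.5,0],[0,0,0,0]]]' 1 10
```

```text
time: 32.48
tool_pos: [0.5351, -0.0889, 0.0478]
tool_rot: [3.14, 0.0, 1.557]
contact_force: [0.3, 0.1, 0.0]
opening: 0.0918
time: 33.1
tool_pos: [0.5341, -0.0886, 0.0466]
tool_rot: [-3.141, -0.0, 1.557]
contact_force: [-0.9, -0.1, 1.5]
opening: 0.0539
time: 33.48
tool_pos: [0.5348, -0.0804, 0.0463]
tool_rot: [3.141, -0.0, 1.557]
contact_force: [0.4, 0.3, 0.0]
opening: 0.0539
```

```bash
python3 -m inch '[[[-4,0,1,0],[-4,0,0,0],[-4,0,-1,0],[-6,0,-3,0],[-6,0,-3,0],[0,0,0,0]]]' 1 8
python3 det.py
python3 -m inch '[[[-5,0,-2.4,0],[-7,0,-2,0],[-7,0,-1.5,0],[-7,0,-1,0],[0,0,0,0]]]'
python3 det.py
```

```text
time: 34.22
tool_pos: [0.5343, -0.1056, 0.0524]
tool_rot: [3.141, 0.001, 1.556]
contact_force: [0.8, 0.5, -1.2]
opening: 0.0537
[(140, 162, 202), (139, 150, 162), (249, 207, 198), (73, 132, 139), (74, 139, 147), (141, 202, 209)]
time: 34.9
tool_pos: [0.534, -0.1316, 0.0593]
tool_rot: [3.141, 0.001, 1.556]
contact_force: [0.3, -0.9, -1.5]
opening: 0.054
[(112, 153, 179), (113, 179, 198), (216, 194, 204), (115, 201, 194), (215, 188, 194), (116, 194, 190)]
```

The tin is rotating upright on the hook; the lip row went from about 145 to 112, as expected. I'll continue.

```bash
python3 -m inch '[[[-7.4,0,0,0],[-7.4,0,0.5,0],[-6.6,0,1.6,0],[-6.6,0,1.8,0],[-6.2,0,2.7,0],[-6.3,0,2.9,0],[0,0,0,0]]]' 1 8
python3 det.py
python3 -m inch '[[[-4,0,2.5,0],[-4,0,2.8,0],[0,0,0,0]]]'
python3 - <<'E'
from h import *
s,c=look('wrist');cv2.imwrite('pics/w10.png',c['img'])
g=cv2.cvtColor(c['img'],cv2.COLOR_BGR2GRAY)
from proj import *
for th in (-5,0,5,10,15,20): print(th,[tuple(np.round(model(c,s,th,*q)).astype(int)) for q in ((.058,.081,1),(.058,.081,-1),(.037,.003,1))])
print(s['tool_pos'],s['contact_force'])
E
python3 det.py
```

```text
time: 35.83
tool_pos: [0.5332, -0.1719, 0.0492]
tool_rot: [-3.141, 0.0, 1.556]
contact_force: [-0.8, 0.1, -1.7]
opening: 0.0539
[(87, 172, 135), (86, 208, 172), (82, 173, 209), (164, 149, 183), (165, 183, 210), (163, 131, 149)]
time: 36.25
tool_pos: [0.5331, -0.1795, 0.044]
tool_rot: [-3.141, 0.0, 1.557]
contact_force: [-0.2, 0.1, -1.6]
opening: 0.0539
-5 [(np.int64(243), np.int64(124)), (np.int64(389), np.int64(123)), (np.int64(275), np.int64(142))]
0 [(np.int64(247), np.int64(118)), (np.int64(386), np.int64(118)), (np.int64(276), np.int64(149))]
5 [(np.int64(250), np.int64(114)), (np.int64(383), np.int64(114)), (np.int64(277), np.int64(157))]
10 [(np.int64(253), np.int64(112)), (np.int64(380), np.int64(112)), (np.int64(278), np.int64(164))]
15 [(np.int64(256), np.int64(112)), (np.int64(377), np.int64(111)), (np.int64(279), np.int64(172))]
20 [(np.int64(259), np.int64(112)), (np.int64(375), np.int64(112)), (np.int64(279), np.int64(180))]
[ 0.53305969 -0.17953524  0.04400262] [-0.18629221  0.07132348 -1.62254298]
[(154, 155, 203), (85, 176, 128), (153, 124, 155), (84, 205, 176), (79, 166, 191), (80, 191, 210)]
```

```bash
python3 -m inch '[[[0,0,-15,0],[-25,0,0,0],[-25,0,0,0],[0,0,7,0],[0,0,2,0],[0,0,0,0]]]' 1 15
python3 -m inch '[[[0,0,2,0],[0,0,2,0],[0,0,0,0]]]' 1 5
python3 -m inch '[[[0,0,2,0],[0,0,2,0],[0,0,0,0]]]' 1 5
python3 det.py
```

```text
time: 37.1
tool_pos: [0.5323, -0.2282, 0.0502]
tool_rot: [-3.141, -0.001, 1.558]
contact_force: [0.5, -0.3, -1.8]
opening: 0.0541
time: 37.48
tool_pos: [0.5324, -0.2289, 0.0461]
tool_rot: [-3.141, -0.0, 1.557]
contact_force: [-0.1, 1.1, -1.7]
opening: 0.0542
time: 37.85
tool_pos: [0.5328, -0.23, 0.0428]
tool_rot: [3.14, 0.001, 1.557]
contact_force: [-1.5, -4.3, 3.5]
opening: 0.054
[(86, 182, 131), (152, 140, 181), (153, 181, 215), (80, 171, 201), (85, 211, 182), (151, 118, 140)]
```

```bash
python3 -m inch '[[[0,0,0,0],[0,0,0,0],[0,0,0,0],[0,0,0,0],[0,0,-40,0],[0,0,-60,0],[0,0,-60,0],[0,0,-60,0],[0,0,-60,0],[0,0,-45,0]]]' -1
python3 -m inch '[[[0,0,0,0],[0,0,0,0],[0,0,0,0]]]'
cat > sil.py <<'E'
from tins import *
from proj import proj
from scipy.optimize import minimize
C=[(-38,0),(38,0),(58,81),(-38,84)]
def hull(c,s,x,y,yaw):
    u=np.array([np.cos(yaw),np.sin(yaw)]);w=np.array([-u[1],u[0]])
    P=[proj(c,s,np.array([*(np.array([x,y])+u*a/1e3+w*sd*.027),.004+b/1e3])) for a,b in C for sd in(1,-1)]
    return cv2.convexHull((np.array(P)*8).astype(np.int32))
def fitall(s,c,guesses):
    hsv=cv2.cvtColor(c['img'],cv2.COLOR_BGR2HSV)
    fg=(hsv[...,1]<70).astype(np.uint8)   # not cork
    cork=1-fg;mat=np.zeros((400,640),np.uint8)
    M=[proj(c,s,np.array([a,b,.004])) for a,b in((.328,-.132),(.722,-.137),(.722,-.335),(.328,-.331))]
    cv2.fillPoly(mat,[np.array(M).astype(np.int32)],1);mat[262:]=0
    out={}
    for n,g in guesses.items():
        h0=hull(c,s,*g);roi=np.zeros((400,640),np.uint8);cv2.fillPoly(roi,[h0],1,shift=3);roi=cv2.dilate(roi,np.ones((25,25),np.uint8));roi[262:]=0
        # anything saturated inside tin (bites) closed over
        b=cv2.morphologyEx(fg&roi&mat,cv2.MORPH_OPEN,np.ones((3,3)));cs,_=cv2.findContours(b,0,2)
        k=max(cs,key=cv2.contourArea);b=np.zeros_like(b);cv2.fillPoly(b,[k],1)
        def cost(p):
            h=np.zeros((400,640),np.uint8);cv2.fillPoly(h,[hull(c,s,*p)],1,shift=3);h[262:]=0;h&=mat
            return 1-(h&b).sum()/((h|b).sum()+1e-9)
        best=min((minimize(cost,np.array(g)+[0,0,d],method='Nelder-Mead',options=dict(initial_simplex=np.array(g)+[0,0,d]+np.array([[0,0,0],[.012,0,0],[0,.012,0],[0,0,.15]]),xatol=2e-4,fatol=1e-4)) for d in(-.1,.1)),key=lambda r:r.fun)
        out[n]=best.x;print(n,best.x.round(4),'IoU',round(1-best.fun,3))
    return out
G=dict(left=(.399,-.2455,1.757),mid=(.532,-.22,1.557),right=(.6565,-.2211,1.492))
if __name__=='__main__':
    s,c=look('wrist');print(s['tool_pos'],s['tool_rot']);o=fitall(s,c,G)
    for n,(x,y,a) in o.items(): rows(s,np.array([x,y])-.012*np.array([np.cos(a),np.sin(a)]),a)
    hs=cv2.cvtColor(c['img'],cv2.COLOR_BGR2HSV);x,y,a=o['mid']
    p=proj(c,s,np.array([x,y,.007]));print('mid floor mean S',hs[int(p[1])-8:int(p[1])+8,int(p[0])-8:int(p[0])+8,1].mean())
E
python3 sil.py
```

```text
time: 39.15
tool_pos: [0.5324, -0.2291, 0.3704]
tool_rot: [3.139, 0.001, 1.557]
contact_force: [0.6, 0.4, 0.1]
opening: 0.0916
time: 39.52
tool_pos: [0.532, -0.229, 0.3655]
tool_rot: [-3.139, -0.002, 1.557]
contact_force: [-0.5, 0.1, 0.1]
opening: 0.0917
[ 0.53202689 -0.22895663  0.36547237] [-3.13865264e+00 -1.83720037e-03  1.55678086e+00]
left [ 0.3964 -0.2501  1.7551] IoU 0.985
mid [ 0.5345 -0.2175  1.5604] IoU 0.995
right [ 0.6552 -0.2201  1.4889] IoU 0.974
  to [ 0.3986 -0.2619] yaw 1.755 tool x,y mm -34.8 -133.0 turn -0.198
  to [ 0.5343 -0.2295] yaw 1.56 tool x,y mm -0.5 2.3 turn -0.004
  to [ 0.6542 -0.2321] yaw 1.489 tool x,y mm -1.4 122.2 turn 0.068
mid floor mean S 11.66796875
```

Silhouette fits confirm the middle tin is upright (IoU 0.995) and empty, and give the other tins' poses. Next is the right tin.

```bash
python3 -m inch '[[[-0.7,61,0,0],[-0.7,61,0,0],[0,0,40,0.068],[0,0,60,0],[0,0,60,0],[0,0,60,0],[0,0,50,0],[0,0,30,0],[0,0,15,0],[0,0,4.5,0]]]' -1
python3 -m inch '[[[0,0,0,0],[0,0,0,0],[0,0,0,0]]]'
python3 - <<'E'
from tins import *
s=observe();rows(s,[.6542,-.2321],1.489);print(s['tool_pos'])
E
```

```text
time: 40.83
tool_pos: [0.6542, -0.2322, 0.047]
tool_rot: [-3.14, -0.001, 1.489]
contact_force: [0.5, -0.6, -0.5]
opening: 0.0915
time: 41.2
tool_pos: [0.6549, -0.2325, 0.049]
tool_rot: [3.14, 0.001, 1.489]
contact_force: [0.1, -0.0, 0.7]
opening: 0.0915
  to [ 0.6542 -0.2321] yaw 1.489 tool x,y mm 0.3 -0.7 turn -0.0
[ 0.65491859 -0.23246759  0.04896701]
```

```bash
python3 -m inch '[[[0,0,2.5,0],[0,0,0,0],[0,0,0,0],[0,0,0,0],[0,0,0,0]]]' 1 30
python3 -m inch '[[[0,0,-30,0],[0,0,-50,0],[0,0,-40,0],[0,0,0,0]]]'
python3 - <<'E'
from rim import *
print(s['tool_pos']);rows(s,cb+.0405*ex-(.065+.085)*ey,1.298)
E
```

```text
time: 41.82
tool_pos: [0.654, -0.2323, 0.0452]
tool_rot: [-3.141, -0.0, 1.489]
contact_force: [-3.1, 0.2, 1.4]
opening: 0.0538
time: 42.32
tool_pos: [0.6562, -0.233, 0.1693]
tool_rot: [3.134, 0.003, 1.489]
contact_force: [0.0, -0.4, -2.8]
opening: 0.0535
lateral 151.3 ahead of rim -196.1 above rim 68.1 dist 207.5 yawerr 0.191 F [ 0.  -0.4 -2.8] op 0.0535
[ 0.6562286  -0.23299472  0.16925667]
  to [ 0.5795 -0.0962] yaw 1.298 tool x,y mm 130.1 -87.7 turn 0.191
```

```bash
python3 -m inch '[[[43.4,-29.2,0,0],[43.4,-29.2,0,0],[43.4,-29.2,0,0],[0,0,9,0.096],[0,0,9,0.096],[0,0,0,0],[0,0,0,0]]]'
python3 rim.py
```

```text
time: 43.2
tool_pos: [0.5775, -0.0953, 0.1466]
tool_rot: [-3.14, -0.0, 1.298]
contact_force: [0.9, 0.1, -2.7]
opening: 0.0537
lateral 38.4 ahead of rim -84.7 above rim 45.4 dist 96.1 yawerr 0.0 F [ 0.9  0.1 -2.7] op 0.0537
```

```bash
python3 -m inch '[[[15.8,1,-2,0],[15.9,1,-1.6,0],[0,0,0,0],[7.3,0,-6,0],[7.3,0,-6,0],[8.5,0,-4,0],[8.5,0,-4,0],[0,0,0,0]]]' 1 10
python3 rim.py
python3 -m inch '[[[9.2,0,-1.6,0],[9.2,0,-1.6,0],[9.4,0,0.8,0],[9.4,0,0.8,0],[8.8,0,3.3,0],[8.8,0,3.3,0],[7.7,0,5.4,0],[7.7,0,5.4,0],[0,0,0,0]]]'
python3 rim.py
```

```text
time: 44.2
tool_pos: [0.5974, -0.0339, 0.1713]
tool_rot: [3.14, -0.001, 1.298]
contact_force: [-0.0, -0.3, -1.4]
opening: 0.054
lateral 41.0 ahead of rim -20.2 above rim 70.1 dist 73.0 yawerr -0.0 F [-0.  -0.3 -1.4] op 0.054
time: 45.32
tool_pos: [0.6159, 0.0338, 0.1544]
tool_rot: [-3.141, -0.001, 1.298]
contact_force: [0.5, -0.3, -0.7]
opening: 0.0535
lateral 40.6 ahead of rim 50.0 above rim 53.2 dist 73.0 yawerr -0.0 F [ 0.5 -0.3 -0.7] op 0.0535
```

```bash
python3 -m inch '[[[6,0,7.2,0],[6,0,7.2,0],[4,0,7.5,0],[0,0,0,0],[0,0,0,0],[0,0,0,0],[0,0,0,0]]]'
python3 rim.py
cat > bites.py <<'E'
from h import *
s,c=look('wrist');hs=cv2.cvtColor(c['img'],cv2.COLOR_BGR2HSV)
for nm,lo,hi in(('brown',(8,120,60),(20,255,255)),('red',(0,170,120),(5,255,255)),('red2',(172,170,100),(179,255,255)),('blue',(98,150,80),(118,255,255))):
    n,l,st,ce=cv2.connectedComponentsWithStats(cv2.inRange(hs,lo,hi))
    print(nm,[(int(st[i,4]),*ce[i].astype(int).tolist()) for i in range(1,n) if st[i,4]>60])
for d in place_of('wrist','bite1_mid')[:8]: print(round(d['conf'],2),np.round(d['at']),atz(*wray(c,s,d['at']),.072).round(3))
E
python3 bites.py
```

```text
time: 46.2
tool_pos: [0.6199, 0.0476, 0.133]
tool_rot: [-3.141, 0.0, 1.296]
contact_force: [0.2, 1.0, -1.3]
opening: 0.0539
lateral 40.7 ahead of rim 64.4 above rim 31.8 dist 71.8 yawerr -0.002 F [ 0.2  1.  -1.3] op 0.0539
brown [(433, 519, 44), (170, 536, 29), (311, 604, 33), (445, 485, 42), (70, 513, 51), (106, 537, 58), (964, 617, 97), (87, 499, 85), (478, 564, 113), (81, 495, 94), (74, 584, 91), (1581, 293, 149), (85, 340, 142), (66, 524, 142), (994, 198, 157), (189, 578, 218), (130, 219, 256), (125, 420, 257), (141, 219, 283), (116, 420, 284)]
red []
red2 []
blue [(4175, 235, 19), (2127, 519, 131), (230, 252, 120), (227, 197, 140), (1253, 347, 161)]
```

```bash
python3 -m inch '[[[0,0,-12,0],[0,0,-25,0],[0,0,-35,0],[0,0,-25,0],[0,0,0,0],[0,0,0,0]]]' 1 15
python3 bites.py | tail -n +1 | cut -c1-300
python3 det.py
```

```text
time: 47.05
tool_pos: [0.6196, 0.048, 0.2293]
tool_rot: [-3.14, 0.0, 1.297]
contact_force: [0.0, 0.6, -2.4]
opening: 0.0537
brown [(143, 539, 49), (261, 459, 61), (107, 475, 61), (246, 433, 63), (727, 556, 98), (160, 499, 109), (736, 302, 139), (482, 233, 144), (221, 525, 210), (64, 518, 245), (287, 219, 270), (273, 420, 272)]
red [(299, 130, 222), (96, 124, 240)]
red2 []
blue [(6338, 269, 23), (1285, 460, 124), (102, 233, 132), (586, 339, 147)]
[(119, 113, 168), (120, 168, 219), (123, 217, 188), (132, 163, 141), (212, 228, 207), (125, 173, 192)]
```

```bash
python3 -m inch '[[[-35,20,0,0],[-35,20,0,0],[-36,19,20,0],[0,0,30,-0.13],[0,0,40,-0.13],[0,0,40,0],[0,0,25,0],[0,0,8,0],[0,0,0,0],[0,0,0,0]]]' 1 15
python3 -m inch '[[[0,0,2,0],[0,0,2,0],[0,0,2,0],[0,0,0,0]]]'
python3 -m inch '[[[0,0,2,0],[0,0,2,0],[0,0,0,0]]]'
```

```text
time: 48.45
tool_pos: [0.6491, -0.0701, 0.0686]
tool_rot: [3.139, 0.0, 1.557]
contact_force: [-0.1, 0.5, -1.5]
opening: 0.054
time: 48.95
tool_pos: [0.6481, -0.0699, 0.061]
tool_rot: [-3.141, -0.0, 1.557]
contact_force: [-0.4, -0.6, -0.4]
opening: 0.0543
time: 49.32
tool_pos: [0.6481, -0.0699, 0.0569]
tool_rot: [-3.141, -0.0, 1.557]
contact_force: [-1.2, 0.1, -1.8]
opening: 0.0541
```

```bash
python3 -m inch '[[[0,0,2,0],[0,0,2,0],[0,0,0,0]]]'
python3 -m inch '[[[0,0,2,0],[0,0,2,0],[0,0,0,0]]]'
python3 -m inch '[[[0,0,2,0],[0,0,2,0],[0,0,0,0]]]'
```

```text
time: 49.7
tool_pos: [0.6481, -0.0699, 0.053]
tool_rot: [-3.141, -0.0, 1.557]
contact_force: [0.5, -0.5, -1.4]
opening: 0.0537
time: 50.08
tool_pos: [0.6481, -0.0699, 0.049]
tool_rot: [-3.141, -0.0, 1.557]
contact_force: [0.1, 0.9, -1.1]
opening: 0.0538
time: 50.45
tool_pos: [0.6481, -0.07, 0.0449]
tool_rot: [-3.141, -0.0, 1.557]
contact_force: [-0.1, -0.6, -1.8]
opening: 0.0537
```

```bash
python3 -m inch '[[[0,0,2,0],[0,0,2,0],[0,0,0,0]]]'
python3 -m inch '[[[0,0,2,0],[0,0,2,0],[0,0,0,0]]]'
python3 det.py
```

```text
time: 50.82
tool_pos: [0.6481, -0.0699, 0.0409]
tool_rot: [-3.141, -0.0, 1.557]
contact_force: [0.3, -0.2, -0.8]
opening: 0.0541
time: 51.2
tool_pos: [0.6484, -0.07, 0.0382]
tool_rot: [3.141, 0.0, 1.557]
contact_force: [-1.8, -0.4, 5.6]
opening: 0.054
[(213, 156, 180), (212, 142, 156), (214, 180, 192), (184, 137, 140), (183, 135, 137), (211, 140, 142)]
```

```bash
python3 -m inch '[[[0,0,-1,0],[0,0,0,0],[0,0,0,0],[0,0,0,0],[0,0,0,0],[0,0,-30,0],[0,0,-60,0],[0,0,-60,0],[0,0,-60,0],[0,0,-18,0]]]' -1
python3 -m inch '[[[0,0,0,0],[0,0,0,0],[0,0,0,0]]]'
cat > lying.py <<'E'
from h import *
s,c=look('wrist');np.set_printoptions(linewidth=200)
cv2.imwrite('pics/lying_%d.png'%int(s['time']*100),c['img'])
g=cv2.GaussianBlur(c['img'],(1,3),0).astype(int)
L=g[110:262,312:328].mean(1);D=np.abs(np.diff(L,axis=0)).sum(1)
for i in sorted(np.argsort(-D)[:14]): print(111+i,int(D[i]),L[i].astype(int),L[i+1].astype(int),'y at z0/.0935/.072/.004',[atz(*wray(c,s,(111+i,320)),z)[1].round(4) for z in(.001,.0935,.072,.004)])
E
python3 lying.py
```

```text
time: 52.5
tool_pos: [0.6496, -0.0702, 0.2716]
tool_rot: [3.133, 0.002, 1.557]
contact_force: [0.6, -0.3, 0.0]
opening: 0.0918
time: 52.88
tool_pos: [0.6477, -0.0699, 0.2643]
tool_rot: [-3.138, -0.001, 1.557]
contact_force: [-0.2, -1.0, -0.2]
opening: 0.0919
140 22 [163 146 137] [161 137 125] y at z0/.0935/.072/.004 [np.float64(-0.0326), np.float64(-0.0254), np.float64(-0.0271), np.float64(-0.0324)]
160 25 [154 148 144] [161 156 153] y at z0/.0935/.072/.004 [np.float64(-0.0602), np.float64(-0.0469), np.float64(-0.05), np.float64(-0.0598)]
161 54 [161 156 153] [179 175 171] y at z0/.0935/.072/.004 [np.float64(-0.0616), np.float64(-0.048), np.float64(-0.0512), np.float64(-0.0611)]
162 50 [179 175 171] [196 192 187] y at z0/.0935/.072/.004 [np.float64(-0.063), np.float64(-0.0491), np.float64(-0.0523), np.float64(-0.0625)]
163 23 [196 192 187] [205 200 194] y at z0/.0935/.072/.004 [np.float64(-0.0644), np.float64(-0.0502), np.float64(-0.0535), np.float64(-0.0639)]
187 25 [202 198 191] [193 189 183] y at z0/.0935/.072/.004 [np.float64(-0.0983), np.float64(-0.0767), np.float64(-0.0817), np
[... 460 characters left out ...]
185 194] [127 154 183] y at z0/.0935/.072/.004 [np.float64(-0.198), np.float64(-0.1546), np.float64(-0.1647), np.float64(-0.1966)]
253 49 [127 154 183] [ 98 138 178] y at z0/.0935/.072/.004 [np.float64(-0.1997), np.float64(-0.1559), np.float64(-0.1661), np.float64(-0.1983)]
258 42 [ 97 140 183] [ 89 126 162] y at z0/.0935/.072/.004 [np.float64(-0.2081), np.float64(-0.1624), np.float64(-0.173), np.float64(-0.2066)]
259 87 [ 89 126 162] [ 74  96 119] y at z0/.0935/.072/.004 [np.float64(-0.2098), np.float64(-0.1638), np.float64(-0.1745), np.float64(-0.2083)]
260 73 [ 74  96 119] [64 71 80] y at z0/.0935/.072/.004 [np.float64(-0.2115), np.float64(-0.1651), np.float64(-0.1759), np.float64(-0.21)]
```

```bash
python3 -m inch '[[[-30,0,40,0],[0,0,50,0],[0,0,50,0],[0,0,40,0],[0,0,22,0],[0,0,14,0],[0,0,1,0],[0,0,0,0],[0,0,0,0]]]' -1
python3 -m inch '[[[0,0,0,0],[0,0,0,0],[0,0,0,0],[0,0,0,0],[0,0,0,0]]]' 1 10
python3 -m inch '[[[8.5,0,0,0],[8.5,0,0,0],[0,0,0.5,0],[0,0,0,0]]]' 1 10
```

```text
time: 54.05
tool_pos: [0.6485, -0.1001, 0.0505]
tool_rot: [3.139, 0.0, 1.557]
contact_force: [-0.1, -0.3, 0.1]
opening: 0.0922
time: 54.68
tool_pos: [0.6478, -0.0999, 0.0492]
tool_rot: [-3.142, -0.0, 1.557]
contact_force: [-0.9, -0.7, 0.4]
opening: 0.054
time: 55.18
tool_pos: [0.6481, -0.0823, 0.0487]
tool_rot: [3.142, -0.001, 1.557]
contact_force: [-0.1, 2.2, 0.3]
opening: 0.0538
```

```bash
python3 -m inch '[[[0,0,2.5,0],[0,0,0.5,0],[-4,0,0.5,0],[-4,0,0,0],[-4,0,-1,0],[-6,0,-3,0],[-6,0,-3,0],[0,0,0,0]]]' 1 8
python3 det.py
python3 -m inch '[[[-5,0,-2.4,0],[-7,0,-2,0],[-7,0,-1.5,0],[-7,0,-1,0],[0,0,0,0]]]'
python3 det.py
```

```text
time: 56.18
tool_pos: [0.6476, -0.1078, 0.052]
tool_rot: [-3.141, 0.0, 1.556]
contact_force: [0.6, -0.5, -1.7]
opening: 0.0538
[(139, 162, 184), (140, 184, 205), (138, 152, 162), (105, 139, 145), (106, 145, 149), (249, 204, 201)]
time: 56.85
tool_pos: [0.6475, -0.1341, 0.0593]
tool_rot: [3.141, 0.0, 1.556]
contact_force: [-0.7, 0.0, -2.3]
opening: 0.0544
[(125, 165, 198), (124, 147, 165), (126, 198, 201), (61, 142, 144), (234, 197, 195), (233, 198, 197)]
```

```bash
python3 -m inch '[[[0,0,2,0],[-4,0,1,0],[0,0,0,0]]]' 1 8
python3 det.py
python3 -m inch '[[[-6,0,1,0],[-6,0,1,0],[0,0,0,0]]]' 1 8
python3 det.py
```

```text
time: 57.28
tool_pos: [0.6475, -0.1367, 0.0569]
tool_rot: [3.141, -0.0, 1.557]
contact_force: [-1.8, 1.3, 3.5]
opening: 0.0536
[(120, 150, 175), (121, 175, 194), (122, 194, 199), (119, 146, 150), (229, 196, 197), (123, 199, 198)]
time: 57.7
tool_pos: [0.6473, -0.1495, 0.055]
tool_rot: [3.141, 0.001, 1.557]
contact_force: [-2.0, -0.9, 6.3]
opening: 0.0539
[(108, 177, 199), (107, 155, 177), (213, 183, 194), (110, 196, 185), (106, 147, 155), (214, 194, 201)]
```

```bash
python3 -m inch '[[[-6.6,0,1.2,0],[-6.6,0,1.5,0],[-6.2,0,2.4,0],[-6.2,0,2.6,0],[0,0,0,0]]]' 1 8
python3 det.py
python3 -m inch '[[[-4,0,2,0],[-4,0,2.5,0],[0,0,0,0]]]'
python3 det.py
```

```text
time: 58.38
tool_pos: [0.6469, -0.1756, 0.046]
tool_rot: [3.141, 0.001, 1.556]
contact_force: [0.3, -2.1, 0.9]
opening: 0.0537
[(92, 187, 159), (181, 169, 195), (87, 153, 179), (180, 146, 169), (88, 179, 200), (91, 205, 187)]
time: 58.8
tool_pos: [0.6467, -0.1829, 0.0415]
tool_rot: [3.142, 0.0, 1.557]
contact_force: [0.4, -0.1, 0.7]
opening: 0.0538
[(171, 154, 201), (85, 161, 198), (90, 197, 162), (91, 162, 136), (170, 130, 154), (89, 207, 197)]
```

```bash
python3 -m inch '[[[0,0,-15,0],[-24,0,0,0],[-24,0,0,0],[0,0,8,0],[0,0,2,0],[0,0,0,0]]]' 1 15
python3 -m inch '[[[0,0,2,0],[0,0,2,0],[0,0,0,0]]]' 1 5
python3 -m inch '[[[0,0,2,0],[0,0,2,0],[0,0,0,0]]]' 1 5
python3 det.py
```

```text
time: 59.6
tool_pos: [0.6456, -0.2299, 0.0461]
tool_rot: [-3.14, -0.001, 1.557]
contact_force: [0.1, -0.4, -1.7]
opening: 0.0541
time: 59.98
tool_pos: [0.646, -0.2303, 0.0427]
tool_rot: [-3.141, -0.0, 1.557]
contact_force: [-0.1, -0.6, -1.4]
opening: 0.054
time: 60.35
tool_pos: [0.6463, -0.2316, 0.0398]
tool_rot: [3.14, 0.002, 1.557]
contact_force: [-0.8, -2.9, 3.8]
opening: 0.0541
[(86, 158, 203), (170, 170, 210), (169, 132, 170), (91, 204, 172), (92, 172, 140), (93, 140, 130)]
```

```bash
python3 -m inch '[[[0,0,0,0],[0,0,0,0],[0,0,0,0],[0,0,0,0],[0,0,-40,0],[0,0,-60,0],[0,0,-60,0],[0,0,-60,0],[0,0,-60,0],[0,0,-45,0]]]' -1
python3 -m inch '[[[0,-57,0,0],[0,-57,0,0],[0,0,0,0],[0,0,0,0],[0,0,0,0]]]'
sed -i 's/right=(.*)$/right=(.648,-.22,1.557))/; s/mid=(.532,-.22/mid=(.5345,-.2175/' sil.py
python3 sil.py; python3 bites.py | cut -c1-400
```

```text
time: 61.65
tool_pos: [0.6459, -0.2304, 0.3674]
tool_rot: [3.138, 0.001, 1.557]
contact_force: [0.9, 0.8, -0.3]
opening: 0.0918
time: 62.28
tool_pos: [0.5334, -0.2292, 0.3639]
tool_rot: [3.141, 0.0, 1.557]
contact_force: [-1.0, -0.5, 0.3]
opening: 0.0917
[ 0.53335658 -0.22919033  0.36394736] [3.14052165e+00 3.24994860e-04 1.55736794e+00]
left [ 0.3965 -0.2499  1.7746] IoU 0.983
mid [ 0.5345 -0.2178  1.5512] IoU 0.984
right [ 0.6488 -0.2304  1.5461] IoU 0.98
  to [ 0.399  -0.2616] yaw 1.775 tool x,y mm -34.3 -133.9 turn -0.217
  to [ 0.5342 -0.2298] yaw 1.551 tool x,y mm -0.6 0.9 turn 0.006
  to [ 0.6485 -0.2424] yaw 1.546 tool x,y mm -11.6 115.4 turn 0.011
mid floor mean S 11.67578125
brown [(9768, 315, 155), (99, 512, 113), (565, 524, 183), (180, 208, 197), (89, 166, 249), (170, 160, 275), (135, 477, 280), (889, 444, 305), (88, 445, 380)]
red [(423, 196, 18)]
red2 [(84, 239, 184)]
blue [(767, 335, 18)]
```

```bash
python3 -m inch '[[[-11.5,-44.5,0,0],[-11.5,-44.5,0,0],[-11.5,-44.5,0,-0.1],[0,0,45,-0.105],[0,0,60,0],[0,0,60,0],[0,0,60,0],[0,0,50,0],[0,0,30,0],[0,0,11,0]]]' -1
python3 -m inch '[[[0,0,3,0],[0,0,0,0],[0,0,0,0]]]'
python3 - <<'E'
from tins import *
s=observe();rows(s,[.3988,-.2617],1.763);print(s['tool_pos'],s['contact_force'])
E
```

```text
time: 63.68
tool_pos: [0.3978, -0.2611, 0.0461]
tool_rot: [-3.14, -0.003, 1.762]
contact_force: [-0.5, 0.9, 1.1]
opening: 0.0918
time: 64.05
tool_pos: [0.3987, -0.2621, 0.046]
tool_rot: [3.14, 0.002, 1.762]
contact_force: [-0.2, -0.0, -0.3]
opening: 0.0917
  to [ 0.3988 -0.2617] yaw 1.763 tool x,y mm 0.4 0.2 turn -0.001
[ 0.39868188 -0.2620921   0.04595664] [-0.16570041 -0.0483172  -0.32833252]
```

```bash
python3 -m inch '[[[0,0,0,0],[0,0,0,0],[0,0,0,0],[0,0,0,0],[0,0,-30,0],[0,0,-50,0],[0,0,-45,0],[0,0,0,0],[0,0,0,0]]]' 1 30
python3 - <<'E'
from rim import *
print(s['tool_pos']);rows(s,cb-.0405*ex-(.065+.085)*ey,1.298)
E
```

```text
time: 65.18
tool_pos: [0.3975, -0.2611, 0.169]
tool_rot: [-3.141, -0.001, 1.762]
contact_force: [-0.2, -0.8, -1.8]
opening: 0.0537
lateral -90.3 ahead of rim -292.9 above rim 67.8 dist 300.6 yawerr 0.464 F [-0.2 -0.8 -1.8] op 0.0537
[ 0.39746486 -0.26107218  0.16895436]
  to [ 0.5015 -0.0743] yaw 1.298 tool x,y mm 163.6 137.6 turn 0.464
```

```bash
python3 -m inch '[[[41,34.4,0,0],[41,34.4,0,0],[41,34.4,0,0],[40.6,34.4,0,0],[0,0,6,0.155],[0,0,6,0.155],[0,0,6,0.154],[0,0,0,0],[0,0,0,0]]]'
python3 rim.py
```

```text
time: 66.3
tool_pos: [0.5016, -0.0748, 0.1511]
tool_rot: [-3.14, -0.0, 1.301]
contact_force: [0.3, 0.9, -0.9]
opening: 0.0538
lateral -40.2 ahead of rim -85.4 above rim 49.9 dist 98.9 yawerr 0.003 F [ 0.3  0.9 -0.9] op 0.0538
```

```bash
python3 -m inch '[[[16.2,0,0,0],[16.2,0,1,0],[0,0,0,0],[7.3,0,-6,0],[7.3,0,-6,0],[8.5,0,-4,0],[8.5,0,-4,0],[0,0,0,0]]]' 1 10
python3 rim.py
python3 -m inch '[[[9.2,0,-1.6,0],[9.2,0,-1.6,0],[9.4,0,0.8,0],[9.4,0,0.8,0],[8.8,0,3.3,0],[8.8,0,3.3,0],[7.7,0,5.4,0],[7.7,0,5.4,0],[0,0,0,0]]]'
python3 rim.py
python3 -m inch '[[[6,0,7.2,0],[6,0,7.2,0],[4,0,7.5,0],[0,0,0,0],[0,0,0,0],[0,0,0,0],[0,0,0,0]]]'
python3 rim.py; python3 bites.py|cut -c1-400
```

```text
time: 67.3
tool_pos: [0.5201, -0.0124, 0.1714]
tool_rot: [3.14, -0.001, 1.298]
contact_force: [1.1, 0.6, -2.9]
opening: 0.0543
lateral -39.2 ahead of rim -20.4 above rim 70.2 dist 73.0 yawerr 0.0 F [ 1.1  0.6 -2.9] op 0.0543
time: 68.42
tool_pos: [0.5383, 0.0554, 0.1545]
tool_rot: [-3.141, -0.001, 1.299]
contact_force: [-0.3, 1.5, 0.5]
opening: 0.0538
lateral -40.0 ahead of rim 49.9 above rim 53.3 dist 73.0 yawerr 0.001 F [-0.3  1.5  0.5] op 0.0538
time: 69.3
tool_pos: [0.5423, 0.0694, 0.133]
tool_rot: [-3.141, 0.001, 1.297]
contact_force: [0.2, -0.9, -1.0]
opening: 0.0534
lateral -39.9 ahead of rim 64.4 above rim 31.8 dist 71.8 yawerr -0.001 F [ 0.2 -0.9 -1. ] op 0.0534
brown [(281, 603, 61), (67, 592, 46), (218, 575, 65), (367, 622, 126), (1520, 416, 151), (3830, 322, 160), (218, 605, 223), (108, 219, 256), (111, 419, 254), (141, 219, 283), (113, 420, 285)]
red [(121, 129, 239)]
red2 []
blue [(4146, 326, 17), (905, 595, 140), (121, 296, 129), (971, 454, 163)]
```

```bash
python3 -m inch '[[[0,0,-12,0],[0,0,-25,0],[0,0,-35,0],[0,0,-25,0],[0,0,0,0],[0,0,0,0]]]' 1 15
python3 bites.py|cut -c1-400
python3 - <<'E'
from tins import *
s=observe();rows(s,[.43,-.075],1.298)
E
```

```text
time: 70.15
tool_pos: [0.542, 0.0698, 0.2294]
tool_rot: [-3.14, 0.0, 1.298]
contact_force: [-0.1, 0.3, -2.3]
opening: 0.0541
brown [(135, 587, 63), (72, 539, 63), (139, 527, 67), (162, 507, 75), (558, 598, 108), (166, 556, 118), (659, 383, 139), (739, 340, 143), (547, 305, 141), (72, 405, 141), (149, 565, 204), (116, 220, 253), (282, 420, 271), (137, 219, 284)]
red [(219, 173, 218)]
red2 []
blue [(6369, 335, 23), (784, 527, 131), (100, 306, 128), (520, 417, 148)]
  to [ 0.43  -0.075] yaw 1.298 tool x,y mm -169.6 -68.7 turn -0.0
```

```bash
python3 -m inch '[[[-41.6,-18.7,0,0],[-41.6,-18.7,0,0],[-41.6,-18.7,0,0],[-41.6,-18.7,20,0],[0,0,40,-0.13],[0,0,45,-0.13],[0,0,45,0],[0,0,30,0],[0,0,0,0],[0,0,0,0]]]' 1 15
python3 -m inch '[[[0,0,2,0],[0,0,2,0],[0,0,0,0]]]'
python3 -m inch '[[[0,0,2,0],[0,0,2,0],[0,0,0,0]]]'
```

```text
time: 71.5
tool_pos: [0.4262, -0.0704, 0.0508]
tool_rot: [3.141, 0.0, 1.558]
contact_force: [0.6, 0.5, -1.0]
opening: 0.0538
time: 71.88
tool_pos: [0.4258, -0.0703, 0.0465]
tool_rot: [3.141, 0.0, 1.558]
contact_force: [-0.5, -0.1, -1.3]
opening: 0.0542
time: 72.25
tool_pos: [0.4256, -0.0702, 0.042]
tool_rot: [-3.141, -0.0, 1.558]
contact_force: [0.6, -0.2, -1.5]
opening: 0.0538
```

```bash
python3 -m inch '[[[0,0,2,0],[0,0,1,0],[0,0,0,0]]]'
python3 -m inch '[[[0,0,1,0],[0,0,1,0],[0,0,0,0]]]'
python3 -m inch '[[[0,0,0,0],[0,0,0,0],[0,0,0,0],[0,0,0,0],[0,0,0,0],[0,0,-30,0],[0,0,-60,0],[0,0,-60,0],[0,0,-60,0],[0,0,-18,0]]]' -1
python3 -m inch '[[[0,0,0,0],[0,0,0,0],[0,0,0,0]]]'
python3 lying.py | cut -c1-150
```

```text
time: 72.62
tool_pos: [0.4256, -0.0702, 0.0391]
tool_rot: [-3.141, -0.0, 1.558]
contact_force: [-0.1, 0.2, -1.4]
opening: 0.0543
time: 73.0
tool_pos: [0.4257, -0.0703, 0.0371]
tool_rot: [-3.141, -0.0, 1.558]
contact_force: [0.6, 0.8, -2.2]
opening: 0.0537
time: 74.25
tool_pos: [0.4269, -0.0707, 0.2691]
tool_rot: [3.135, 0.002, 1.558]
contact_force: [-0.7, -0.2, -0.5]
opening: 0.0916
time: 74.62
tool_pos: [0.4251, -0.0701, 0.2638]
tool_rot: [-3.139, -0.001, 1.558]
contact_force: [-0.1, -0.3, 0.1]
opening: 0.0917
112 20 [158 161 162] [152 154 155] y at z0/.0935/.072/.004 [np.float64(0.0055), np.float64(0.0043), np.float64(0.0046), np.float64(0.0054)]
160 19 [151 145 141] [157 152 148] y at z0/.0935/.072/.004 [np.float64(-0.0603), np.float64(-0.047), np.float64(-0.0501), np.float64(-0.0598)]
161 81 [157 152 148] [185 180 173] y at z0/.0935/.072/.004 [np.float64(-0.0617), np.float64(-0.0481), np.float64(-0.0513), np.float64(-0.0612)]
162 65 [185 180 173] [207 202 195] y at z0/.0935/.072/.004 [np.float64(-0.063), np.float64(-0.0492), np.float64(-0.0524), np.float64(-0.0626)]
187 17 [208 2
[... 718 characters left out ...]
185 190] [137 160 182] y at z0/.0935/.072/.004 [np.float64(-0.1963), np.float64(-0.1532), np.float64(-0.1632), np.float64(-0.1949)]
252 44 [137 160 182] [107 145 182] y at z0/.0935/.072/.004 [np.float64(-0.198), np.float64(-0.1545), np.float64(-0.1646), np.float64(-0.1966)]
258 45 [ 92 133 173] [ 83 117 151] y at z0/.0935/.072/.004 [np.float64(-0.208), np.float64(-0.1624), np.float64(-0.173), np.float64(-0.2065)]
259 78 [ 83 117 151] [ 71  91 112] y at z0/.0935/.072/.004 [np.float64(-0.2097), np.float64(-0.1637), np.float64(-0.1744), np.float64(-0.2082)]
260 61 [ 71  91 112] [64 70 78] y at z0/.0935/.072/.004 [np.float64(-0.2114), np.float64(-0.165), np.float64(-0.1758), np.float64(-0.2099)]
```

```bash
python3 -m inch '[[[-30,0,40,0],[0,0,50,0],[0,0,50,0],[0,0,40,0],[0,0,22,0],[0,0,14,0],[0,0,1,0],[0,0,0,0],[0,0,0,0]]]' -1
python3 -m inch '[[[0,0,0,0],[0,0,0,0],[0,0,0,0],[0,0,0,0],[0,0,0,0]]]' 1 10
python3 -m inch '[[[7.5,0,0,0],[7.5,0,0,0],[7,0,0,0],[0,0,2,0],[0,0,0,0]]]' 1 10
python3 -m inch '[[[0,0,1,0],[0,0,1,0],[0,0,0,0]]]' 1 6
```

```text
time: 75.8
tool_pos: [0.4257, -0.1004, 0.0488]
tool_rot: [3.14, 0.0, 1.558]
contact_force: [0.6, 0.1, -0.1]
opening: 0.0916
time: 76.42
tool_pos: [0.4253, -0.1003, 0.0482]
tool_rot: [3.142, -0.0, 1.558]
contact_force: [-0.2, -0.0, 0.5]
opening: 0.0542
time: 77.05
tool_pos: [0.4256, -0.0783, 0.0466]
tool_rot: [3.141, 0.001, 1.559]
contact_force: [-2.5, -2.8, 5.9]
opening: 0.0538
time: 77.42
tool_pos: [0.4256, -0.0786, 0.0446]
tool_rot: [3.141, 0.001, 1.559]
contact_force: [-2.2, -4.0, 5.2]
opening: 0.0538
```

```bash
python3 -m inch '[[[-4,0,-0.5,0],[-4,0,0,0],[-4,0,-1,0],[-6,0,-3,0],[-6,0,-3,0],[0,0,0,0]]]' 1 8
python3 det.py
python3 -m inch '[[[-5,0,-2.4,0],[-7,0,-2,0],[-7,0,-1.5,0],[-7,0,-1,0],[0,0,0,0]]]'
python3 det.py
```

```text
time: 78.18
tool_pos: [0.4253, -0.1029, 0.0519]
tool_rot: [3.141, 0.0, 1.557]
contact_force: [-1.3, 0.1, -0.3]
opening: 0.0539
[(142, 164, 196), (141, 153, 164), (143, 196, 207), (132, 145, 148), (128, 149, 145), (131, 142, 145)]
time: 78.85
tool_pos: [0.4252, -0.1291, 0.0587]
tool_rot: [3.141, 0.001, 1.557]
contact_force: [-1.0, 0.1, -1.4]
opening: 0.0539
[(113, 152, 176), (114, 176, 196), (217, 191, 197), (116, 201, 195), (218, 197, 203), (115, 196, 201)]
```

Same as the clean first run (row 113). I'll continue.

```bash
python3 -m inch '[[[-7.4,0,0.3,0],[-7.4,0,0.8,0],[-6.6,0,1.6,0],[-6.6,0,1.8,0],[-6.2,0,2.7,0],[-6.3,0,2.9,0],[0,0,0,0]]]' 1 8
python3 -m inch '[[[-4,0,2.5,0],[-4,0,2.8,0],[0,0,0,0]]]'
python3 det.py
python3 -m inch '[[[0,0,-15,0],[-25,0,0,0],[-25,0,0,0],[-6,0,8,0],[0,0,2,0],[0,0,0,0]]]' 1 15
python3 -m inch '[[[0,0,2,0],[0,0,2,0],[0,0,0,0]]]' 1 5
python3 -m inch '[[[0,0,2,0],[0,0,1,0],[0,0,0,0]]]' 1 5
```

```text
time: 79.78
tool_pos: [0.4243, -0.1693, 0.0481]
tool_rot: [-3.141, 0.0, 1.557]
contact_force: [-0.4, 0.5, -0.4]
opening: 0.0538
time: 80.15
tool_pos: [0.4242, -0.1771, 0.0429]
tool_rot: [-3.141, 0.0, 1.558]
contact_force: [0.2, 0.3, -1.1]
opening: 0.0538
[(86, 199, 150), (155, 123, 172), (156, 172, 202), (81, 180, 209), (87, 150, 123), (80, 159, 180)]
time: 80.95
tool_pos: [0.4232, -0.2317, 0.0476]
tool_rot: [-3.14, -0.001, 1.558]
contact_force: [0.1, -0.1, -1.2]
opening: 0.054
time: 81.32
tool_pos: [0.4236, -0.2325, 0.0441]
tool_rot: [-3.141, -0.0, 1.558]
contact_force: [0.2, -0.3, -1.0]
opening: 0.054
time: 81.7
tool_pos: [0.424, -0.2335, 0.0417]
tool_rot: [3.14, 0.001, 1.558]
contact_force: [-1.2, -3.0, 4.2]
opening: 0.0543
```

Contact. I'll release, rise and check all the tins from over the mat.

```bash
python3 -m inch '[[[0,0,0,0],[0,0,0,0],[0,0,0,0],[0,0,0,0],[0,0,-40,0],[0,0,-60,0],[0,0,-60,0],[0,0,-60,0],[0,0,-60,0],[0,0,-45,0]]]' -1
python3 -m inch '[[[0,55,0,0],[0,55,0,0],[0,0,0,0],[0,0,0,0],[0,0,0,0]]]'
sed -i 's/^G=.*/G=dict(left=(.425,-.222,1.557),mid=(.5345,-.2175,1.557),right=(.648,-.23,1.557))/' sil.py
cat >> sil.py <<'E'
    for n,(x,y,a) in o.items():
        p=[proj(c,s,np.array([x,y,.007])+np.array([np.cos(a),np.sin(a),0])*t) for t in(-.018,.018)]
        print(n,'floor S',[int(hs[int(q[1])-5:int(q[1])+5,int(q[0])-5:int(q[0])+5,1].max()) for q in p])
    cv2.imwrite('pics/final_tins.png',c['img'])
E
python3 sil.py
python3 - <<'E'
from tins import *
s=observe();rows(s,[.5809,.05],1.298)
E
```

```text
time: 82.95
tool_pos: [0.4235, -0.2327, 0.369]
tool_rot: [3.139, 0.001, 1.558]
contact_force: [1.0, -0.0, 0.2]
opening: 0.0918
time: 83.58
tool_pos: [0.5327, -0.2343, 0.367]
tool_rot: [3.141, 0.0, 1.557]
contact_force: [0.0, -0.3, -0.1]
opening: 0.0917
[ 0.53270178 -0.23425744  0.36698804] [3.14087427e+00 4.90803365e-04 1.55718976e+00]
left [ 0.4251 -0.2234  1.5644] IoU 0.982
mid [ 0.5349 -0.2178  1.5518] IoU 0.993
right [ 0.6492 -0.2307  1.5561] IoU 0.982
  to [ 0.425  -0.2354] yaw 1.564 tool x,y mm -2.6 -107.7 turn -0.007
  to [ 0.5347 -0.2298] yaw 1.552 tool x,y mm 4.4 1.9 turn 0.005
  to [ 0.6491 -0.2427] yaw 1.556 tool x,y mm -6.9 116.5 turn 0.001
mid floor mean S 11.828125
left floor S [15, 14]
mid floor S [14, 13]
right floor S [14, 14]
  to [0.5809 0.05  ] yaw 1.298 tool x,y mm 284.9 44.3 turn 0.259
```

```bash
python3 -m inch '[[[54,11,0,0],[54,11,0,0],[54,11,0,0],[54,11,0,0],[54,11,0,0],[54,11,0,0],[0,0,0,0],[0,0,0,0],[0,0,0,0]]]'
python3 - <<'E'
from h import *
s,c=look('wrist');print(s['tool_pos'],s['tool_rot']);im=c['img'];cv2.imwrite('pics/over.png',im)
t=cv2.imread('pics/final_tins.png')
o=np.zeros((600,800,3),np.uint8)
a=im[0:250,180:460];o[:500,:560]=cv2.resize(a,None,fx=2,fy=2,interpolation=cv2.INTER_CUBIC)
b=t[90:240,200:440];o[:150,560:800]=b
cc=read_camera('scene')['img'][130:280,220:460];o[160:310,560:800]=cc
d=read_camera('side')['img'][120:330,230:470];o[320:530,560:800]=d
cv2.imwrite('pics/chk.png',o)
for d in place_of('wrist','lid_grip')[:2]: print(d,atz(*wray(c,s,d['at']),.028))
E
```

```text
time: 84.75
tool_pos: [0.6035, 0.0873, 0.3667]
tool_rot: [3.141, 0.0, 1.556]
contact_force: [-0.2, -0.2, -0.0]
opening: 0.0917
[0.60354268 0.08729887 0.36671043] [3.14101234e+00 2.41277302e-04 1.55572182e+00]
{'at': [41.4, 331.4], 'conf': 0.8} [0.62660452 0.27889637 0.028     ]
```

View pics/chk.png

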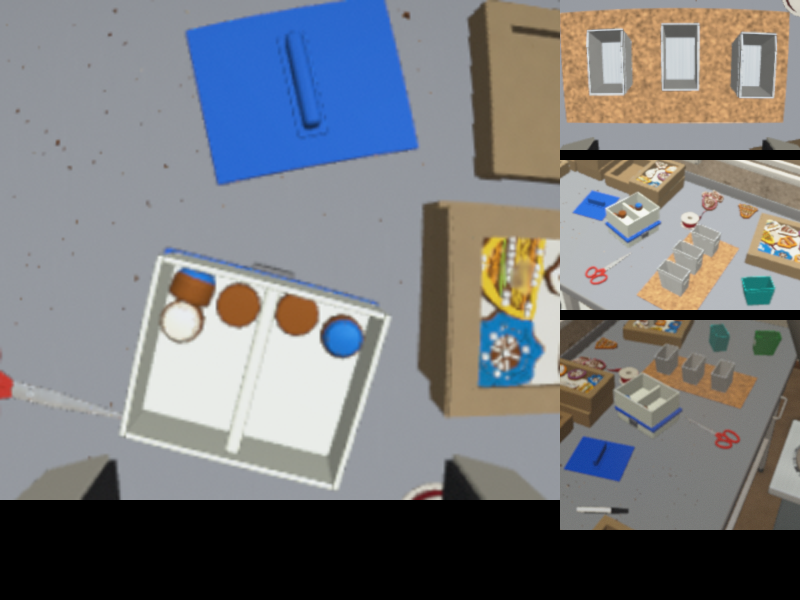

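The last picture shows all 5 bites in the tub: blue, white and brown-side-up in the left compartment, and two in the right. The three tins are upright and empty. The scissors, spool and marker look unmoved. Next I'll locate the tub rim and lid for closing.

```bash
python3 - <<'E'
from fit import *
from tins import rows
s,c=look('wrist');f=lambda L:[(x/2+180,y/2) for x,y in L]
fit(f([(160,256),(389,317),(337,488),(122,435)]),.120,'wrist',s,c)
q=[atz(*wray(c,s,(y/2,x/2+180)),.012)[:2] for x,y in((187,32),(218,184),(417,149))]
TL,BL,BR=q;ctr=(TL+BR)/2;print('lid',ctr.round(4),'yaw',np.arctan2(*(BR-BL)[::-1]).round(3),np.arctan2(-(TL-BL)[0],(TL-BL)[1]).round(3),np.linalg.norm(BR-BL).round(4),np.linalg.norm(TL-BL).round(4))
rows(s,ctr,np.pi/2+.178)
E
```

```text
c [0.5858 0.0615] yaw x-edges [-0.279, -0.27] y-edges [-0.274, -0.27] len [0.157, 0.157, 0.128, 0.127]
lid [0.6267 0.2805] yaw 0.178 0.18 0.1671 0.1361
  to [0.6267 0.2805] yaw 1.749 tool x,y mm 193.0 20.1 turn -0.193
```

```bash
python3 - <<'E'
from fit import *
c=read_camera('wrist');s=dict(tool_pos=np.array([.58263,.05923,.32769]),tool_rot=[3.1313,-.0027,1.2979])
fit([(x/2+200,y/2+60) for x,y in[(102,127),(368,127),(360,330),(110,330)]],.120,'wrist',s,c)
s['tool_rot']=[3.1416,0,1.2979];fit([(x/2+200,y/2+60) for x,y in[(102,127),(368,127),(360,330),(110,330)]],.120,'wrist',s,c)
E
python3 -m inch '[[[48.2,5,0,0],[48.2,5,0,0],[48.2,5,0,0],[48.4,5,0,0],[0,0,60,-0.1],[0,0,60,-0.093],[0,0,60,0],[0,0,60,0],[0,0,0,0],[0,0,0,0]]]' 0
python3 - <<'E'
from fit import *
from tins import rows
s,c=look('wrist');print(s['tool_pos'],s['tool_rot'],s['opening']);rows(s,[.6267,.2805],1.749)
for d in place_of('wrist','lid_grip')[:2]: print(d,atz(*wray(c,s,d['at']),.028))
E
```

```text
c [0.5832 0.0583] yaw x-edges [-0.275, -0.277] y-edges [-0.281, -0.271] len [0.158, 0.16, 0.127, 0.128]
c [0.5808 0.0583] yaw x-edges [-0.275, -0.274] y-edges [-0.281, -0.27] len [0.158, 0.16, 0.128, 0.127]
time: 86.3
tool_pos: [0.6278, 0.282, 0.129]
tool_rot: [3.138, -0.001, 1.751]
contact_force: [-0.3, 0.1, -0.2]
opening: 0.0461
[0.62779951 0.28203376 0.12900684] [ 3.13766889e+00 -6.29654747e-04  1.75064681e+00] 0.046063876661065685
  to [0.6267 0.2805] yaw 1.749 tool x,y mm -1.3 -1.4 turn 0.002
{'at': [201.0, 314.4], 'conf': 0.95} [0.62536301 0.27825888 0.028     ]
```

```bash
python3 -m inch '[[[-1.3,-1.4,50,0],[0,0,40,0],[0,0,14,0],[0,0,5,0],[0,0,0,0],[0,0,0,0]]]'
python3 - <<'E'
from tins import rows
from h import *
s=observe();print(s['tool_pos'],s['contact_force']);rows(s,[.6267,.2805],1.749)
E
```

```text
time: 87.15
tool_pos: [0.6262, 0.2805, 0.0191]
tool_rot: [3.139, -0.0, 1.751]
contact_force: [0.3, -0.0, -0.5]
opening: 0.0459
[0.6262106  0.28046825 0.01912114] [ 0.34066235 -0.0125369  -0.52171585]
  to [0.6267 0.2805] yaw 1.749 tool x,y mm -0.1 0.5 turn 0.002
```

```bash
python3 -m inch '[[[0,0,1,0],[0,0,0,0],[0,0,0,0],[0,0,0,0],[0,0,0,0]]]' 1 40
python3 -m inch '[[[0,0,-40,0],[0,0,-60,0],[0,0,-60,0],[0,0,-20,0],[0,0,0,0],[0,0,0,0]]]'
python3 - <<'E'
from tins import *
s=observe();print(s['tool_pos'],s['opening'],s['contact_force']);rows(s,[.584,.061],1.298)
E
```

```text
time: 87.78
tool_pos: [0.6251, 0.2801, 0.0163]
tool_rot: [3.142, -0.0, 1.751]
contact_force: [-1.2, -0.2, 1.1]
opening: 0.014
time: 88.52
tool_pos: [0.6243, 0.2798, 0.1941]
tool_rot: [-3.138, 0.0, 1.751]
contact_force: [0.5, -0.0, -1.7]
opening: 0.0136
[0.62431456 0.2798183  0.19411264] 0.013554460625679941 [ 0.46935998 -0.03292504 -1.66293997]
  to [0.584 0.061] yaw 1.298 tool x,y mm -208.1 -78.8 turn 0.453
```

```bash
python3 -m inch '[[[-52,-19.7,0,0],[-52,-19.7,0,0],[-52,-19.7,0,0],[-52,-19.7,0,0],[0,0,5,0.151],[0,0,10,0.151],[0,0,10,0.151],[0,0,10,0],[0,0,0,0],[0,0,0,0]]]'
python3 - <<'E'
from tins import *
s,c=look('wrist');cv2.imwrite('pics/lidover.png',c['img']);print(s['tool_pos']);rows(s,[.584,.061],1.298)
# rim top edge (far wall) vs lid far edge along the centre columns
g=c['img'][60:240,310:330].mean(1).astype(int);D=np.abs(np.diff(g,axis=0)).sum(1)
for i in sorted(np.argsort(-D)[:10]): print(61+i,D[i],g[i],g[i+1])
E
```

```text
time: 89.78
tool_pos: [0.5849, 0.0614, 0.1611]
tool_rot: [-3.141, -0.0, 1.3]
contact_force: [-1.2, 0.4, -1.4]
opening: 0.0138
[0.58489017 0.06142686 0.16108621]
  to [0.584 0.061] yaw 1.298 tool x,y mm -0.6 -0.7 turn 0.002
112 113 [188 175 169] [198 132 109]
113 95 [198 132 109] [220 114  54]
114 23 [220 114  54] [230 120  47]
170 47 [223 114  44] [196  99  39]
171 66 [196  99  39] [156  79  33]
172 24 [156  79  33] [142  72  30]
178 22 [147  75  31] [161  81  33]
179 34 [161  81  33] [182  91  36]
180 35 [182  91  36] [204 101  39]
181 24 [204 101  39] [217 109  42]
```

Now I'll lower gently. Lip contact on the rim would show at TCP z about 0.136, and seated is 0.129.

```bash
python3 -m inch '[[[-0.6,-0.7,15,0],[0,0,8,0],[0,0,2,0],[0,0,0,0],[0,0,0,0]]]' 1 20
python3 -m inch '[[[0,0,2,0],[0,0,0,0],[0,0,0,0]]]'
python3 -m inch '[[[0,0,2,0],[0,0,0,0],[0,0,0,0]]]'
```

```text
time: 90.45
tool_pos: [0.5843, 0.061, 0.1365]
tool_rot: [3.141, -0.0, 1.298]
contact_force: [-0.2, 0.3, -0.7]
opening: 0.014
time: 90.82
tool_pos: [0.584, 0.061, 0.1343]
tool_rot: [3.142, -0.0, 1.298]
contact_force: [0.1, -1.0, -1.6]
opening: 0.0137
time: 91.2
tool_pos: [0.584, 0.061, 0.1322]
tool_rot: [-3.142, -0.0, 1.298]
contact_force: [-0.2, 0.2, -1.8]
opening: 0.014
```

The lid is below the rim-contact height with no upward force, so the lip has entered.

```bash
python3 -m inch '[[[0,0,2,0],[0,0,1.2,0],[0,0,0,0],[0,0,0,0]]]'
python3 -m inch '[[[0,0,1,0],[0,0,0,0],[0,0,0,0]]]'
```

```text
time: 91.7
tool_pos: [0.584, 0.061, 0.1292]
tool_rot: [3.142, -0.0, 1.298]
contact_force: [-2.3, 0.4, 1.5]
opening: 0.0143
time: 92.08
tool_pos: [0.5841, 0.061, 0.1292]
tool_rot: [3.141, -0.0, 1.298]
contact_force: [-4.0, -1.2, 8.7]
opening: 0.0136
```

It is seated at 0.129, as predicted. I'll release and clear.

```bash
python3 -m inch '[[[0,0,0,0],[0,0,0,0],[0,0,0,0],[0,0,0,0],[0,0,-50,0],[0,0,-60,0],[0,0,-60,0],[0,0,-40,0],[0,0,0,0],[0,0,0,0]]]' -0.2
python3 -m inch '[[[0,0,0,0],[0,0,0,0],[0,0,0,0]]]'
python3 - <<'E'
from fit import *
s,c=look('wrist');print(s['tool_pos'],s['tool_rot'])
m=cv2.inRange(cv2.cvtColor(c['img'],cv2.COLOR_BGR2HSV),(100,120,40),(128,255,255));m[:60]=0;m[250:]=0
n,l,st,ce=cv2.connectedComponentsWithStats(m);i=1+st[1:,4].argmax()
p=np.argwhere(l==i)[:,::-1].astype(np.float32);b=cv2.boxPoints(cv2.minAreaRect(p));b=b[np.argsort(np.arctan2(*(b-b.mean(0)).T[::-1]))];print(b.round(1).tolist())
fit([tuple(q) for q in b],.125,'wrist',s,c)
print(st[i])
for cam in('scene','side'):
    s2,c2=look(cam)
    for l_ in('lid_grip','scissors_1','spool_1','marker_1','tin_a_mid'):
        print(cam,l_,[(round(d['conf'],2),atz(*ray(cam,c2,d['at']),{'lid_grip':.141,'tin_a_mid':.046}.get(l_,0)).round(3).tolist()) for d in place_of(cam,l_)[:3] if d['conf']>.4])
E
```

```text
time: 93.32
tool_pos: [0.5837, 0.061, 0.3368]
tool_rot: [-3.14, 0.0, 1.298]
contact_force: [-0.5, -0.8, -0.1]
opening: 0.0549
time: 93.7
tool_pos: [0.5839, 0.061, 0.3374]
tool_rot: [-3.141, 0.0, 1.298]
contact_force: [-1.0, -0.5, -0.0]
opening: 0.0551
[0.58393674 0.06095381 0.33743949] [-3.14059903e+00  1.76943815e-04  1.29777180e+00]
[[251.0, 115.0], [390.0, 115.0], [390.0, 225.0], [251.0, 225.0]]
c [0.5869 0.0635] yaw x-edges [-0.274, -0.274] y-edges [-0.321, -0.227] len [0.167, 0.18, 0.14, 0.14]
[  251   115   140   111 15068]
scene lid_grip [(0.82, [0.6, 0.071, 0.141])]
scene scissors_1 [(0.67, [0.384, 0.015, -0.0])]
scene spool_1 [(0.73, [0.525, 0.44, 0.0]), (0.69, [0.768, -0.114, 0.0])]
scene marker_1 [(0.66, [0.514, 0.455, 0.0])]
scene tin_a_mid []
side lid_grip [(0.89, [0.583, 0.059, 0.141])]
side scissors_1 [(0.73, [0.384, 0.016, -0.0])]
side spool_1 [(0.66, [0.788, -0.121, 0.0])]
side marker_1 [(0.61, [0.527, 0.438, 0.0])]
side tin_a_mid [(0.71, [0.54, -0.224, 0.046]), (0.55, [0.358, 0.072, 0.046])]
```

```bash
python3 -m inch '[[[-60,6,-6,0],[-60,6,-6,0],[-60,6,-6,0],[-60,6,-6,0],[-58,7,-6,0],[0,0,0,-0.13],[0,0,0,-0.13],[0,0,0,0],[0,0,0,0],[0,0,0,0]]]'
python3 sil.py | grep -E 'IoU|floor S'
```

```text
time: 95.6
tool_pos: [0.5336, -0.2341, 0.368]
tool_rot: [3.142, -0.0, 1.557]
contact_force: [-0.0, -0.5, 0.5]
opening: 0.0554
left [ 0.4246 -0.2229  1.5483] IoU 0.985
mid [ 0.5349 -0.2179  1.5643] IoU 0.995
right [ 0.6486 -0.2309  1.5506] IoU 0.982
left floor S [12, 10]
mid floor S [12, 11]
right floor S [16, 14]
```

```bash
python3 -c "
from cell import *
print(hand_in())"
```

```text
the job is handed in; nothing more can be done
None
```

The job is done and handed in at about 96 s. The tub is stacked on the box, all three tins are emptied and upright on the mat, and the blue lid is on.

- **Tub:** it made contact at exactly the 47 mm lift expected with its feet in the recesses. The pictures from all three cameras showed it level.
- **Tins:** moves could only turn the tool about vertical, so I tipped each tin by levering its front wall over the tub's near rim. I stood each one up again by hooking its foot on the mat's edge. All five bites were seen in the tub before closing. At the end the silhouette fits (overlap 0.98–0.995) and the floor colour showed three upright, empty tins on the mat.
- **Lid:** it went down without resistance and bottomed at the predicted height (0.129 m).
- **Bystanders:** scissors, spool and marker read at their starting places to within about 2 cm, which is the network's accuracy.

Three things did not fully agree:
- **Tub position:** two camera fits of the tub differed by 3–5 mm, within the feet's play, so it may have shifted slightly during pouring. The lid still fitted.
- **Final lid outline:** the last outline fit was blurred because the box's blue lid merged with it. Lid seating therefore rests on the height and force readings.
- **Right tin:** its foot slipped at the mat edge on the first hook, but it came upright when I pressed further.

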